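# Set out the strap clamps on a weld nest

## Robot

A 6-joint arm with a two-finger parallel gripper is mounted at the origin on the work surface. World frame = base frame: x ahead of the robot, y to its left, z up, the work surface at z = 0. Lengths are in m, angles in rad, forces in N, time in s.
With the tool pointing down it reaches from about 0.35 to 0.85 m from the base axis. Payload 8.1 kg.
Tool frame: the origin (TCP) lies at the very end of the fingers, on their centre line; the grasp point (between the pads) lies r.hold_point_z behind it (r.hold_point_z is the distance from the TCP to the grasp point, in m); z points along the fingers, y is the direction in which the jaws open and shut (so a half turn about z gives the same grasp; the last joint's range is limited). The gripper opens to 93 mm and grips with 3 to 60 N. Pads are 15 mm wide; open, the fingers measure 128 mm over their backs; the gripper's body (75 mm by 188 mm) begins 65 mm behind the grasp point.
Start: joints at [-1.414, 0.13, 1.488, -0, 1.523, -0.085], TCP at [0.144, -0.583, 0.219] pointing down, gripper open.
Joint ranges: [-2.96, 2.96], [-0.89, 2.26], [0.02, 2.5], [-1.34, 4.48], [0, 2.73], [-2.66, 2.66]. Speed limits (rad/s): [2.39, 2.39, 2.79, 3.14, 3.14, 3.14].

## Interface

Orientations are given as a 3x3 rotation matrix whose columns are the frame's x, y, z axes.
In Python, from station import r gives the robot as it stands.
- The arm moves only by the tool apply_moves, never from a script. Its argument "moves" is a list of rows, each a list of 3 entries, a list of its own where there are three numbers: the shift along the tool's x, y, z in m, then the turn, a rotation vector about the tool's x, y, z in rad, then the closure, from -1 (fully open) to 1 (shut). A call has 1 to 12 rows; each row shifts and turns the pose as measured when the row begins, along the tool's axes as they then stand; what a row does not reach is not made up. A row lasts 1/10 s, in which the tool goes at most 50 mm and 8.59 degrees, less where a joint would pass 70% of its speed; a pose out of reach is approached as far as the arm can. A call is refused whole if a number of a shift passes 0.05 or a number of a turn 0.15, either way. A call with a gripper value outside its range is refused whole. The fingers move at their own pace and stop on an object; "newtons" is the grip in N (left out, the last holds). Time passes only in rows, so rows that do not move let the fingers close. It gives the time, the measured TCP pose, the force and the opening at its end, in the units of the state.
- r.get_state(): the state, without advancing time (a new reading comes with each control period).
- r.get_image(name): name is "scene" or "side" or "wrist"; returns a dict with "frame" (480x640x3 uint8, red, green, blue), "vertical_fov" (degrees; the focal length in pixels is half the picture's height over the tangent of half this angle, whatever the lens; pixels are square), "cx", "cy" (the principal point, pixels), "D" ([k1, k2, p1, p2, k3] as OpenCV has them; the pictures are not rectified), "world_to_cam" (4x4, takes a point from world to camera coordinates). Camera axes: x right, y down, z forward; pixel columns grow to the right and rows downward; lengths in m; the calibration is good to about 2 mm. A picture is of the moment at which its call begins. There is no depth.
- r.close_job(): hands the job in, once; it reports no verdict.
The state is a dict: "t": time; "joint_pos": joint angles; "joint_velocities": joint speeds; "joint_torque": joint torques, N m; "ee_pos": TCP position; "tool_rot": TCP orientation; "force": force on the tool from outside, world axes, zero at the start; "torque": the same for the moment, N m; "grip_width": opening from 0.0 (shut) to 1.0 (fully open).
Only numpy, scipy, OpenCV 4.12 (cv2) and the standard library are available. Lean on these libraries where they do the work, as an engineer would, in place of code of your own. Each camera call takes 0.05 s, during which the arm holds its last target.

## Task

Set up the clamping for the weld nest on the tooling plate, ready for me to put the screws in. At each end of the nest, stand the support that is as tall as that end's land on the plate, straight out from the land and just beyond the threaded hole, then lay a clamp strap (either one) pointing straight out from the nest, its inner end on the land, its outer end on the support and its slot over the hole, so that it lies level. The third support fits neither end: leave it where it stands.

Things in the scene. Friction and masses are not known exactly. Their poses are not given: they have to be found in the camera images.
- nest: (all sizes here and below in mm) fixed aluminium weld nest, the tall middle block on the dark steel tooling plate: 80 (its x) x 100 (its y) x 55 high, a grey plastic half shell in its top pocket. Origin: centre of its underside, on the plate's top face, 20 above the bench. The plate is 120 (x) x 400 (y) x 20 thick, centred under the nest, same yaw
- foot: fixed aluminium clamping land, the low one, against one y end of the nest (which end differs from start to start): 50 (its x) x 34 (its y) x 18 high. Origin: centre of its underside, on the plate's top face (20 above the bench), 67 from the nest's origin; same yaw as the nest. Outward is from the nest's origin through the land's origin; a 12 threaded hole (black disc in a bright chamfer ring) is in the plate 47 further outward from the land's origin
- shoulder: fixed aluminium clamping land, the high one, against the other y end of the nest: 50 (its x) x 34 (its y) x 36 high. Origin, outward direction and threaded hole (47 outward of its origin) as for the foot
- block: loose steel support, a flat rectangular block 44 (its x) x 28 (its y) x 18 high, 0.16 kg, as tall as the low land. Origin: centre of the underside; stands on the bench (height 0) at the start
- post: loose steel support, the large round post, 36 diameter x 36 high with a dark knurled band, 0.26 kg, as tall as the high land. Origin: centre of the underside; stands on the bench at the start
- spare: loose steel support that is not needed, the small round post, 26 diameter x 26 high with a dark knurled band. Origin: centre of the underside; stands on the bench
- strap_square: loose steel clamp strap, 110 long (its y) x 36 wide (its x) x 12 thick, 0.31 kg, with square ends and a slot 14 wide and 50 long through its middle along y; lies flat on the bench at the start. Origin: centre of the underside. The two straps do the same work
- strap_round: loose steel clamp strap, 110 long (its y) x 36 wide (its x) x 12 thick, 0.31 kg, with rounded (18 radius) ends and a slot 14 wide and 50 long through its middle along y; lies flat on the bench at the start. Origin: centre of the underside. The two straps do the same work
Mind the look-alikes: they are no part of the job. Leave any blue look-alike of the strap_round alone. What is shaped like the post but blue is not meant.

How it is judged:
At the end, for the whole second after the job is handed in: Block 68-102 mm outward of the low land, large post likewise of the high land (origins), within 12 mm of its centre line, upright on the plate. On each land one strap: 36-64 mm outward, within 8 mm of the line, 4 mm of the land's top, 0.17 rad of outward, level within 0.06 rad. All at rest (x of block in the frame of foot between -0.012 and 0.012 m and horizontal distance between block and foot between 0.068 and 0.102 m and z of block in the frame of foot below 0.004 m and angle between each of block, post's own z axis and vertical below 0.06 rad and x of post in the frame of shoulder between -0.012 and 0.012 m and horizontal distance between post and shoulder between 0.068 and 0.102 m and z of post in the frame of shoulder below 0.004 m and linear speed of each of block, post, strap_square, strap_round below 0.02 m/s and ((x of strap_square in the frame of foot between -0.008 and 0.008 m and horizontal distance between strap_square and foot between 0.036 and 0.064 m and z of strap_square in the frame of foot between 0.014 and 0.022 m and angle between the y axis of strap_square and the y axis of foot, either way round below 0.17 rad and angle between each of strap_square, strap_round's own z axis and vertical below 0.06 rad and x of strap_round in the frame of shoulder between -0.008 and 0.008 m and horizontal distance between strap_round and shoulder between 0.036 and 0.064 m and z of strap_round in the frame of shoulder between 0.032 and 0.04 m and angle between the y axis of strap_round and the y axis of shoulder, either way round below 0.17 rad) or (x of strap_round in the frame of foot between -0.008 and 0.008 m and horizontal distance between strap_round and foot between 0.036 and 0.064 m and z of strap_round in the frame of foot between 0.014 and 0.022 m and angle between the y axis of strap_round and the y axis of foot, either way round below 0.17 rad and angle between each of strap_round, strap_square's own z axis and vertical below 0.06 rad and x of strap_square in the frame of shoulder between -0.008 and 0.008 m and horizontal distance between strap_square and shoulder between 0.036 and 0.064 m and z of strap_square in the frame of shoulder between 0.032 and 0.04 m and angle between the y axis of strap_square and the y axis of shoulder, either way round below 0.17 rad))); the robot touches nothing.
It fails at once if the spare support is moved more than 30 mm (distance of spare from where it was at the start of the episode above 0.03 m).
It also fails if it takes over 112 s, if anything falls off the work surface, if the arm or the gripper's body presses on something with over 40 N, if the wrist force passes 120 N, or if a joint passes its speed limit or range.

## Working session

There is one attempt and no reset: what is moved stays moved. The work goes in short steps, Python scripts to look and compute and a tool call to move; the robot and the scene stay as the last step left them, time stands still between calls to the robot, and variables do not carry over. Pictures are saved under pics/ and viewed, and the job is handed in when it is done.

Besides the shell and the picture viewer there is one more tool, called after "Emit:" in YAML: its name, and indented under it one key for each argument. apply_moves: Moves the arm, as the interface text tells. Its arguments: {"type":"object","properties":{"moves":{"type":"array","items":{"type":"array"}},"newtons":{"type":"number"}},"required":["moves"]}

```bash
ls; mkdir -p pics; python3 - <<'E'
from station import r
import cv2,numpy as np
s=r.get_state();print(s, r.hold_point_z)
for n in ["scene","side","wrist"]:
    d=r.get_image(n);cv2.imwrite(f"pics/{n}0.png",d["frame"][:,:,::-1]);print(n,d["vertical_fov"],d["cx"],d["cy"],d["D"],np.round(d["world_to_cam"],3).tolist())
E
```

```text
pics
{'t': 0.0, 'joint_pos': array([-1.41442039e+00,  1.31170143e-01,  1.48928668e+00, -3.52881679e-05,
        1.52301648e+00, -8.54116863e-02]), 'joint_velocities': array([-1.86197431e-03,  1.33946675e-03, -1.60092589e-05,  1.02680979e-03,
        9.85278693e-04,  1.56417545e-03]), 'joint_torque': array([ 1.38621301e-03, -5.59826517e+01, -4.91765356e+01,  7.67606869e-02,
        3.55522789e-02, -1.70837184e-04]), 'ee_pos': array([ 0.14357378, -0.58196721,  0.21757804]), 'tool_rot': array([[ 9.70911109e-01,  2.39439994e-01, -3.27708793e-04],
       [ 2.39440185e-01, -9.70909351e-01,  1.85221121e-03],
       [ 1.25317909e-04, -1.87679910e-03, -9.99998231e-01]]), 'force': array([-0.69786327,  0.31220374,  0.62636679]), 'torque': array([0.00123914, 0.06007466, 0.04721917]), 'grip_width': 0.9993602502127792} 0.0188
scene 42.64009163843578 316.98174511489503 234.85596789952882 [0.01760139 0.         0.         0.         0.        ] [[0.69, 0.723, -0.023, -0.306], [0.4, -0.408, -0.821, -0.173], [-0.603, 0.557, -0.571, 1.709], [0.0, 0.0, 0.0, 1.0]]
side 48.0179277173756 316.060558687473 225.50143090063307 [-0.16008894  0.          0.          0.          0.        ] [[-0.999, -0.042, 0.02, 0.466], [-0.041, 0.598, -0.8, 0.074], [0.021, -0.8, -0.6, 1.03], [0.0, 0.0, 0.0, 1.0]]
wrist 59.97951059688311 315.64128649534604 244.5535909670343 [-0.04396717  0.          0.          0.          0.        ] [[0.239, -0.971, -0.001, -0.598], [-0.933, -0.229, 0.278, -0.032], [-0.27, -0.066, -0.961, 0.39], [0.0, 0.0, 0.0, 1.0]]
```

View pics/scene0.png

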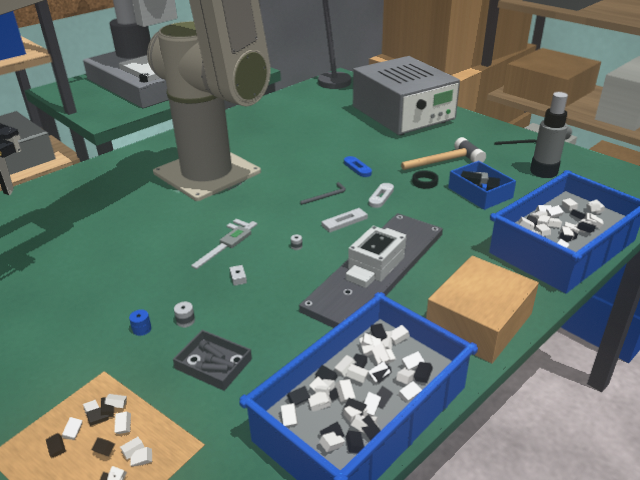

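View pics/side0.png

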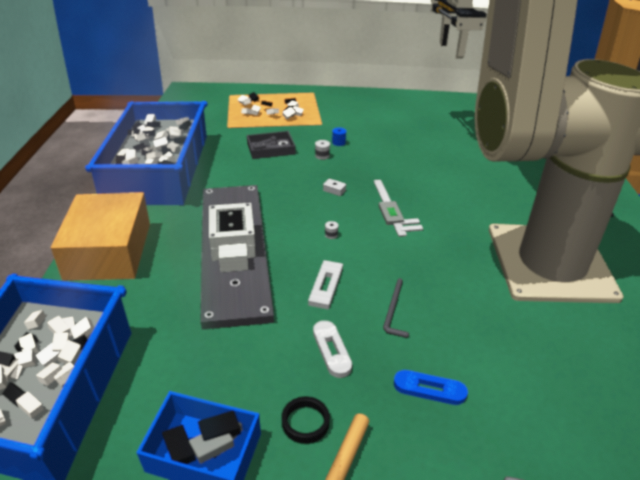

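View pics/wrist0.png

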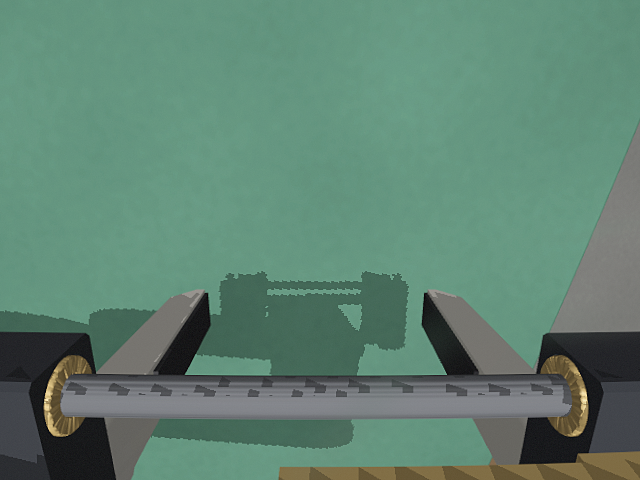

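The scene view shows the nest at (378,245), one land at (360,273), and its hole near (348,291). Candidates:

| Thing | Scene pixel | Fit |
|---|---|---|
| Square strap | (345,219) | meant |
| Round strap, grey | (381,194) | meant |
| Blue strap | (358,166) | look-alike |
| Block | (238,275) | meant |
| Large post, steel | (184,312) | meant |
| Blue post | (140,322) | look-alike |
| Small post | (296,240) | the spare |

I'll confirm these in enlarged crops.

```bash
cat > h.py <<'E'
from station import r
import cv2,numpy as np
def cam(d):
    f=d["frame"].shape[0]/2/np.tan(np.radians(d["vertical_fov"])/2)
    K=np.array([[f,0,d["cx"]],[0,f,d["cy"]],[0,0,1.]]);return K,np.array(d["D"],float),np.array(d["world_to_cam"])
def ray(d,uv,z):
    K,D,T=cam(d);p=cv2.undistortPoints(np.array(uv,float).reshape(-1,1,2),K,D).reshape(-1,2)
    R=T[:3,:3];c=-R.T@T[:3,3];v=np.c_[p,np.ones(len(p))]@R
    return c+v*((np.reshape(z,(-1,1))-c[2])/v[:,2:3])
def proj(d,P):
    K,D,T=cam(d);return cv2.projectPoints(np.array(P,float).reshape(-1,1,3),cv2.Rodrigues(T[:3,:3])[0],T[:3,3],K,D)[0].reshape(-1,2)
E
python3 - <<'E'
from h import *
a=cv2.imread("pics/scene0.png");b=cv2.imread("pics/side0.png")
cv2.imwrite("pics/c1.png",cv2.resize(a[180:340,240:450],None,fx=3.7,fy=3.7,interpolation=cv2.INTER_CUBIC))
cv2.imwrite("pics/c2.png",cv2.resize(b[120:390,190:370],None,fx=2.2,fy=2.2,interpolation=cv2.INTER_CUBIC))
cv2.imwrite("pics/c3.png",cv2.resize(a[220:340,110:310],None,fx=4,fy=4,interpolation=cv2.INTER_CUBIC))
E
```

```text
(no output)
```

View pics/c1.png

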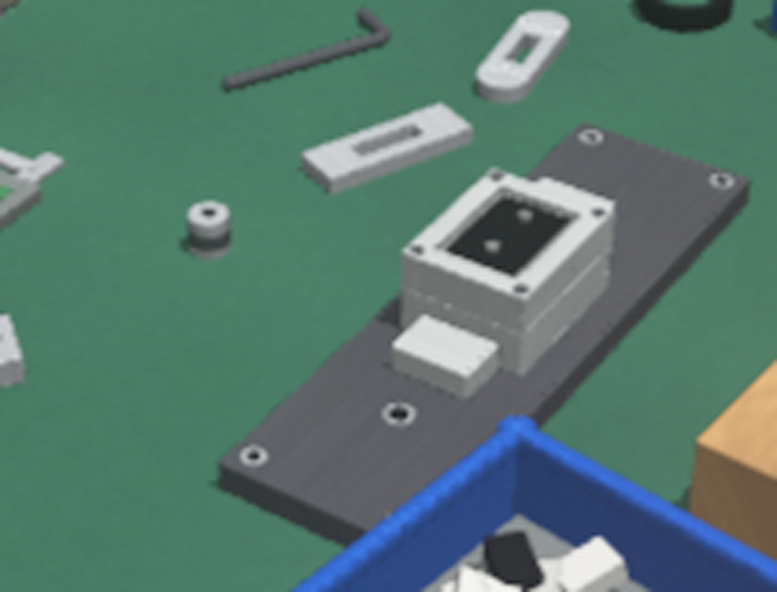

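View pics/c2.png

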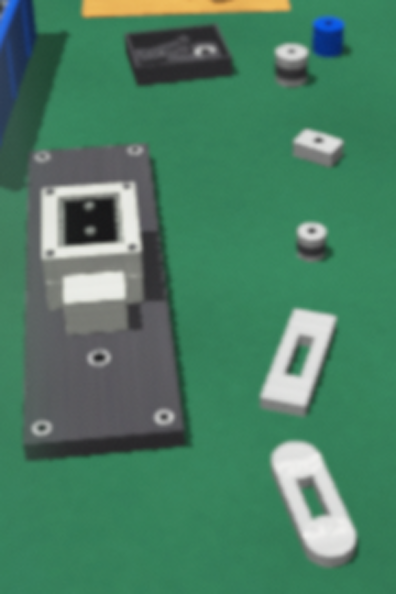

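View pics/c3.png

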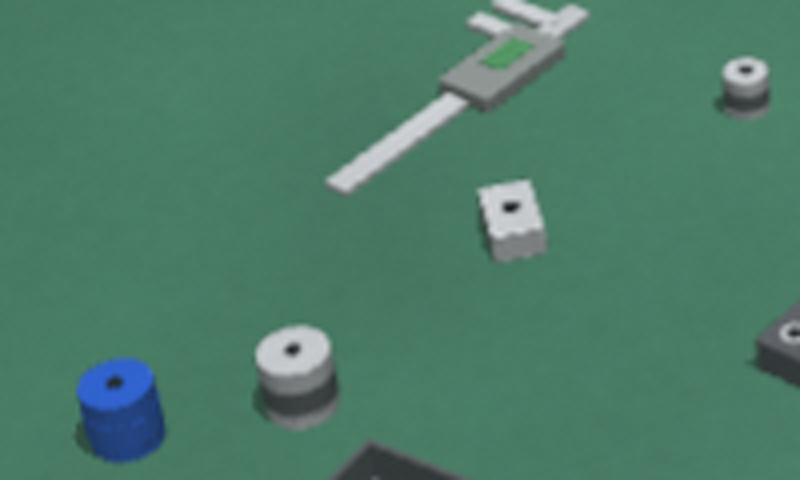

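```bash
python3 - <<'E'
from h import *
np.set_printoptions(precision=4,suppress=True)
sd=r.get_image("side");sc=r.get_image("scene")
S=lambda p,z:print(ray(sd,np.array(p)/2.2+[190,120],z)[:,:2].tolist())
print("hole+y");S([(98,357)],.02);print("screws");S([(42,428),(164,417),(42,157),(135,150)],.02)
print("post,block,spare");S([(291,49)],.036);S([(319,140)],.018);S([(312,229)],.026)
print("sq");S([(297,309),(336,318),(307,402),(262,401)],.012)
print("C")
C=lambda p,k,o,z:print(ray(sc,np.array(p)/k+o,z)[:,:2].tolist())
C([(399,413),(254,456),(590,136),(721,180)],3.7,[240,180],.02)
C([(292,349)],4,[110,220],.036);C([(511,207)],4,[110,220],.018);C([(745,70)],4,[110,220],.026)
# masks of straps
for n,d in(("sc",sc),("sd",sd)):
    h=cv2.cvtColor(d["frame"],cv2.COLOR_RGB2HSV);m=((h[:,:,1]<50)&(h[:,:,2]>175)).astype(np.uint8)
    for c in cv2.findContours(m,cv2.RETR_EXTERNAL,cv2.CHAIN_APPROX_NONE)[0]:
        if cv2.contourArea(c)>120:
            p=ray(d,c.reshape(-1,2)+0.0,.012)[:,:2].astype(np.float32)
            (x,y),wh,a=cv2.minAreaRect(p*1000);
            if max(wh)<150 and y>-500: print(n,c.reshape(-1,2).mean(0),(x,y),wh,a)
E
```

```text
hole+y
[[0.605295552035644, 0.11182359725993796]]
screws
[[0.6349369415188763, 0.19221686472967026], [0.5450155937457053, 0.17427332214618563], [0.7081411151284299, -0.17254962645246297], [0.61734485526981, -0.1914048111414015]]
post,block,spare
[[0.46765936698147886, -0.38682099632144995]]
[[0.43340467618059475, -0.22644489548875257]]
[[0.43792869288965314, -0.06294765144761327]]
sq
[[0.44838588966316384, 0.03285001520362574], [0.4152274417142077, 0.0423948651158057], [0.43745008334799235, 0.14338831784646844], [0.4723750065229501, 0.14443932702442464]]
C
[[0.6491996936523329, -0.10901857375348345], [0.618848779808127, -0.1892299361847567], [0.5447796386527068, 0.1761528389646445], [0.6354872357818308, 0.1944051590241973]]
[[0.4680517768438971, -0.3811293966660397]]
[[0.4357648951258478, -0.22509336952497583]]
[[0.4392177817511278, -0.0598787534488231]]
sc [536.7812 471.9271] (1126.23046875, -198.24656677246094) (39.3697624206543, 28.026826858520508) 40.48162078857422
sc [464.9516 473.3629] (1049.396728515625, -274.26470947265625) (61.97032165527344, 30.069740295410156) 45.660972595
[... 3034 characters left out ...]
5267333984375, 13.37585163116455) (52.47066116333008, 38.75893783569336) 11.449339866638184
sd [407.197  227.7576] (282.4342041015625, -74.8646011352539) (37.082218170166016, 53.625362396240234) 85.60774993896484
sd [230.3484 220.7742] (646.1299438476562, -84.91036987304688) (88.46546936035156, 112.63287353515625) 11.47104263305664
sd [381.9623 190.6981] (327.85321044921875, -216.63247680664062) (16.702289581298828, 87.64269256591797) 10.993498802185059
sd [126.8333 155.    ] (949.9868774414062, -335.4027099609375) (41.30068588256836, 80.10238647460938) 33.135066986083984
sd [165.4268 135.0366] (878.8020629882812, -442.24566650390625) (62.28984451293945, 113.67867279052734) 3.131300449371338
```

```bash
cat >> h.py <<'E'
def plan(p,psi_deg):
    s=r.get_state();R=np.array(s["tool_rot"]);q=np.array(s["ee_pos"])
    ps=np.radians(psi_deg);G=np.array([[-np.sin(ps),np.cos(ps),0],[np.cos(ps),np.sin(ps),0],[0,0,-1.]])
    # x axis at psi+90, y at psi, z down
    G=np.array([[np.cos(ps+np.pi/2),np.cos(ps),0],[np.sin(ps+np.pi/2),np.sin(ps),0],[0,0,-1.]])
    rv=cv2.Rodrigues(R.T@G)[0].ravel();d=np.array(p)-q
    print("t %.2f"%s["t"],"ee",np.round(q,4),"turn total",np.round(rv,4),"shift after turn",np.round(G.T@d,4),"grip",round(s["grip_width"],3),"F",np.round(s["force"],1),"j6 %.2f"%s["joint_pos"][5])
E
python3 - <<'E'
from h import *
np.set_printoptions(precision=4,suppress=True)
sd=r.get_image("side");sc=r.get_image("scene")
print("foot",ray(sc,[(360,272.9)],.038),"if high",ray(sc,[(360,272.9)],.056),"shoulder",ray(sd,[(232.3,250.2)],.056),"if low",ray(sd,[(232.3,250.2)],.038))
y=np.array([-.196,.9806]);c=np.array([.6268,.001]);print("expected foot",c-.067*y,"sh",c+.067*y)
print("blue post",ray(sc,[(138.5,315.5)],.036),ray(sd,[(339,131)],.036))
print("tray",ray(sc,[(207,334),(175,360),(251,352)],.02))
for z in(.0,.05,.08,.1):print("bin",z,ray(sc,[(380,300),(246,402)],z)[:,:2].ravel(),ray(sd,[(207,103),(180,166)],z)[:,:2].ravel())
a=sc["frame"][280:480,180:380,::-1];b=sd["frame"][80:230,70:290,::-1]
cv2.imwrite("pics/c4.png",np.hstack([cv2.resize(a,(400,400)),cv2.resize(b,(400,400))]))
plan([.4345,-.226,.12],63)
plan([.4345,-.226,.12],-117)
E
```

```text
foot [[ 0.6404 -0.064   0.038 ]] if high [[ 0.6557 -0.0809  0.056 ]] shoulder [[0.6138 0.0674 0.056 ]] if low [[0.6188 0.0459 0.038 ]]
expected foot [ 0.6399 -0.0647] sh [0.6137 0.0667]
blue post [[ 0.4274 -0.4547  0.036 ]] [[ 0.4267 -0.4518  0.036 ]]
tray [[ 0.5471 -0.383   0.02  ]
 [ 0.5611 -0.4622  0.02  ]
 [ 0.6421 -0.3536  0.02  ]]
bin 0.0 [ 0.6975 -0.0648  0.7111 -0.4216] [ 0.8221 -0.6807  0.8104 -0.3093]
bin 0.05 [ 0.7346 -0.1093  0.7475 -0.4445] [ 0.7939 -0.5698  0.7831 -0.2262]
bin 0.08 [ 0.7569 -0.1361  0.7692 -0.4583] [ 0.777  -0.5032  0.7668 -0.1763]
bin 0.1 [ 0.7718 -0.1539  0.7838 -0.4675] [ 0.7658 -0.4588  0.7558 -0.1431]
t 0.35 ee [ 0.1437 -0.5824  0.2184] turn total [-0.0002 -0.0006 -2.4286] shift after turn [-0.0973  0.4496  0.0984] grip 0.998 F [ 0.   0.8 -0.8] j6 -0.09
t 0.35 ee [ 0.1437 -0.5824  0.2184] turn total [-0.0004  0.0001  0.713 ] shift after turn [ 0.0973 -0.4496  0.0984] grip 0.998 F [ 0.   0.8 -0.8] j6 -0.09
```

View pics/c4.png

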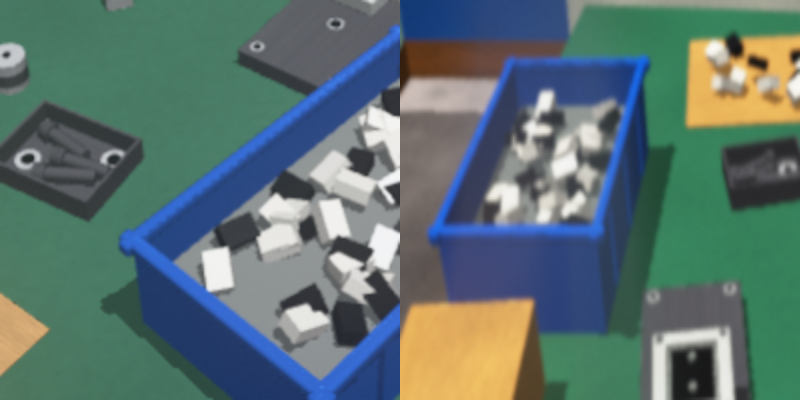

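Both lands fit their expected places within 1 mm, so the low land is at the -y end and the high one at the +y end. The crop shows the bin rim about 90 mm high, at x≈0.76 or beyond. I'll start with the block.

Emit:
apply_moves:
  moves:
    - [[0,0,0.01],[0,0,0.143],-1]
    - [[0,0,0.01],[0,0,0.143],-1]
    - [[0,0,0.01],[0,0,0.143],-1]
    - [[0,0,0.01],[0,0,0.143],-1]
    - [[0,0,0.01],[0,0,0.143],-1]
    - [[0.0108,-0.048,0.006],[0,0,0],-1]
    - [[0.0108,-0.048,0.006],[0,0,0],-1]
    - [[0.0108,-0.048,0.006],[0,0,0],-1]
    - [[0.0108,-0.048,0.006],[0,0,0],-1]
    - [[0.0108,-0.048,0.006],[0,0,0],-1]
    - [[0.0108,-0.048,0.006],[0,0,0],-1]
    - [[0.0108,-0.048,0.006],[0,0,0],-1]
  newtons: 30

```text
t: 1.55
ee_pos: [0.3721, -0.3251, 0.1235]
tool_rot: [[0.87, -0.492, 0.001], [-0.492, -0.87, -0.004], [0.003, 0.004, -1.0]]
force: [0.4, -0.6, 0.3]
grip_width: 1.0
```

```bash
python3 - <<'E'
from h import *
plan([.4345,-.226,.12],-117)
E
```

```text
t 1.55 ee [ 0.3721 -0.3251  0.1235] turn total [ 0.0036 -0.0025 -0.0433] shift after turn [ 0.0106 -0.1166  0.0035] grip 1.0 F [ 0.4 -0.6  0.3] j6 1.27
```

Emit:
apply_moves:
  moves:
    - [[0.003,-0.04,0],[0,0,-0.02],-1]
    - [[0.003,-0.04,0],[0,0,-0.015],-1]
    - [[0.002,-0.02,0],[0,0,0],-1]
    - [[0,0,0],[0,0,0],-1]

```text
t: 1.95
ee_pos: [0.4316, -0.2321, 0.1226]
tool_rot: [[0.891, -0.454, 0.002], [-0.454, -0.891, -0.003], [0.003, 0.002, -1.0]]
force: [0.5, 0.4, 0.4]
grip_width: 1.001
```

```bash
python3 - <<'E'
from h import *
np.set_printoptions(precision=4,suppress=True)
plan([.4345,-.226,.12],-117)
d=r.get_image("wrist");cv2.imwrite("pics/w1.png",d["frame"][:,:,::-1])
h=cv2.cvtColor(d["frame"],cv2.COLOR_RGB2HSV);m=((h[:,:,1]<50)&(h[:,:,2]>150)).astype(np.uint8)
for c in cv2.findContours(m,cv2.RETR_EXTERNAL,cv2.CHAIN_APPROX_NONE)[0]:
    if cv2.contourArea(c)>500:
        p=ray(d,c.reshape(-1,2)+0.0,.018)[:,:2].astype(np.float32);print(c.reshape(-1,2).mean(0),cv2.minAreaRect(p*1000))
print(proj(d,[[.4345,-.226,.018]]))
E
```

```text
t 1.95 ee [ 0.4316 -0.2321  0.1226] turn total [ 0.0018 -0.0027 -0.0003] shift after turn [-0.0001 -0.0068  0.0026] grip 1.001 F [0.5 0.4 0.4] j6 1.45
[263.1926 445.7507] ((305.9516906738281, -118.04998016357422), (64.28250885009766, 75.03904724121094), 39.52313995361328)
[ 99.3085 341.4149] ((436.47918701171875, -56.7642936706543), (20.683481216430664, 26.135194778442383), 75.2987289428711)
[378.225 351.145] ((336.1792297363281, -233.5221405029297), (15.483169555664062, 76.9931869506836), 10.886062622070312)
[305.1891 241.3483] ((435.4798278808594, -225.4791717529297), (27.460460662841797, 43.017765045166016), 62.36867904663086)
[517.1086  84.3143] ((465.48529052734375, -389.0997619628906), (38.09254837036133, 37.20574951171875), 64.10040283203125)
[[306.5419 243.0367]]
```

View pics/w1.png

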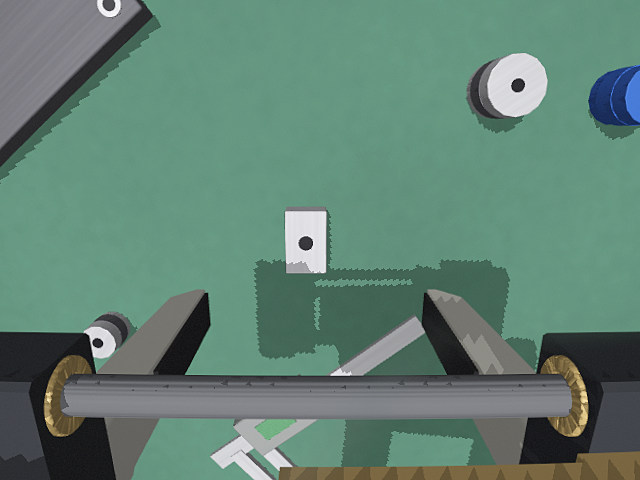

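The wrist view shows the block at (305,241). It measures (0.4355,-0.2255) and 27x43, matching the other views, and it lies between the jaws. I'll descend and grip.

Emit:
apply_moves:
  moves:
    - [[0,-0.007,0.03],[0,0,0.01],-1]
    - [[0,0,0.035],[0,0,0],-1]
    - [[0,0,0.03],[0,0,0],-1]
    - [[0,0,0.012],[0,0,0],-1]
    - [[0,0,0],[0,0,0],-1]

```text
t: 2.5
ee_pos: [0.4342, -0.2335, 0.0152]
tool_rot: [[0.884, -0.467, 0.005], [-0.467, -0.884, -0.008], [0.009, 0.005, -1.0]]
force: [0.5, -0.5, 0.5]
grip_width: 0.997
```

```bash
python3 - <<'E'
from h import *
plan([.4353,-.2257,.004],-117.6)
E
```

```text
t 2.50 ee [ 0.4342 -0.2335  0.0152] turn total [ 0.0051 -0.0085 -0.004 ] shift after turn [-0.0027 -0.0074  0.0112] grip 0.997 F [ 0.5 -0.5  0.5] j6 1.46
```

Emit:
apply_moves:
  moves:
    - [[-0.0027,-0.0074,0.006],[0.005,-0.0085,-0.004],-1]
    - [[0,0,0.005],[0,0,0],-1]
    - [[0,0,0],[0,0,0],-1]

```text
t: 2.8
ee_pos: [0.4367, -0.2276, 0.0065]
tool_rot: [[0.885, -0.465, 0.003], [-0.465, -0.885, -0.002], [0.003, 0.0, -1.0]]
force: [0.1, -0.6, -0.3]
grip_width: 1.001
```

```bash
python3 - <<'E'
from h import *
plan([.4353,-.2257,.004],-117.6)
E
```

```text
t 2.80 ee [ 0.4367 -0.2276  0.0065] turn total [ 0.0002 -0.0031 -0.0015] shift after turn [-0.0021 -0.001   0.0025] grip 1.001 F [ 0.1 -0.6 -0.3] j6 1.47
```

Close with about 8 rows, then check.

Emit:
apply_moves:
  moves:
    - [[-0.002,-0.001,0.0025],[0,0,0],-1]
    - [[0,0,0],[0,0,0],1]
    - [[0,0,0],[0,0,0],1]
    - [[0,0,0],[0,0,0],1]
    - [[0,0,0],[0,0,0],1]
    - [[0,0,0],[0,0,0],1]
    - [[0,0,0],[0,0,0],1]
    - [[0,0,0],[0,0,0],1]
  newtons: 30

```text
t: 3.6
ee_pos: [0.4374, -0.2268, 0.0066]
tool_rot: [[0.886, -0.464, 0.007], [-0.464, -0.886, -0.004], [0.008, 0.001, -1.0]]
force: [0.4, 0.3, -0.3]
grip_width: 0.445
```

```bash
python3 - <<'E'
from h import *
plan([.4353,-.2257,.08],-117.6)
E
```

```text
t 3.60 ee [ 0.4374 -0.2268  0.0066] turn total [ 0.0008 -0.008  -0.0008] shift after turn [-0.0024  0.0001 -0.0734] grip 0.445 F [ 0.4  0.3 -0.3] j6 1.47
```

Emit:
apply_moves:
  moves:
    - [[-0.002,0,0.002],[0,-0.008,0],1]
    - [[0,0,0],[0,0,0],1]
    - [[0,0,0],[0,0,0],1]
    - [[0,0,0],[0,0,0],1]

```text
t: 4.0
ee_pos: [0.4354, -0.2258, 0.0043]
tool_rot: [[0.886, -0.464, -0.001], [-0.464, -0.886, -0.0], [-0.001, 0.001, -1.0]]
force: [-0.9, 0.2, 1.5]
grip_width: 0.298
```

```bash
python3 - <<'E'
from h import *
plan([.4353,-.2257,.08],-117.6)
E
```

```text
t 4.00 ee [ 0.4354 -0.2258  0.0043] turn total [ 0.0008  0.0012 -0.0008] shift after turn [-0.0001 -0.     -0.0757] grip 0.298 F [-0.9  0.2  1.5] j6 1.47
```

Emit:
apply_moves:
  moves:
    - [[0,0,-0.04],[0,0,0],1]
    - [[0,0,-0.04],[0,0,0],1]
    - [[0,0,-0.01],[0,0,-0.14],1]
    - [[0,0,0],[0,0,-0.14],1]
    - [[0,0,0],[0,0,-0.14],1]
    - [[0,0,0],[0,0,-0.14],1]
    - [[0,0,0],[0,0,-0.12],1]
    - [[0,0,0],[0,0,0],1]

```text
t: 4.8
ee_pos: [0.4334, -0.2244, 0.0957]
tool_rot: [[0.975, 0.221, -0.005], [0.221, -0.975, 0.003], [-0.005, -0.004, -1.0]]
force: [-0.4, 0.6, -1.7]
grip_width: 0.298
```

```bash
python3 - <<'E'
from h import *
plan([.6566,-.1481,.08],-78.7)
E
```

```text
t 4.80 ee [ 0.4334 -0.2244  0.0957] turn total [-0.0037  0.0048  0.026 ] shift after turn [ 0.2338 -0.0311  0.0157] grip 0.298 F [-0.4  0.6 -1.7] j6 0.77
```

Emit:
apply_moves:
  moves:
    - [[0.045,-0.006,0.003],[-0.004,0.005,0.026],1]
    - [[0.046,-0.006,0.003],[0,0,0],1]
    - [[0.046,-0.006,0.003],[0,0,0],1]
    - [[0.046,-0.006,0.003],[0,0,0],1]
    - [[0.046,-0.006,0.003],[0,0,0],1]
    - [[0.0,0,0],[0,0,0],1]

```text
t: 5.4
ee_pos: [0.657, -0.1482, 0.0742]
tool_rot: [[0.986, 0.166, -0.005], [0.166, -0.986, 0.001], [-0.005, -0.002, -1.0]]
force: [-1.4, 0.5, -1.5]
grip_width: 0.3
```

```bash
python3 - <<'E'
from h import *
plan([.6566,-.1481,.06],-78.7)
E
```

```text
t 5.40 ee [ 0.657  -0.1482  0.0742] turn total [-0.002   0.0051 -0.0301] shift after turn [-0.0004 -0.0002  0.0142] grip 0.3 F [-1.4  0.5 -1.5] j6 1.11
```

Emit:
apply_moves:
  moves:
    - [[0,0,0.02],[-0.002,0.005,-0.03],1]
    - [[0,0,0.018],[0,0,0],1]
    - [[0,0,0],[0,0,0],1]
    - [[0,0,0],[0,0,0],1]

```text
t: 5.8
ee_pos: [0.6557, -0.1475, 0.0322]
tool_rot: [[0.982, 0.187, -0.005], [0.187, -0.982, 0.001], [-0.004, -0.002, -1.0]]
force: [0.8, 0.6, -1.4]
grip_width: 0.296
```

```bash
python3 - <<'E'
from h import *
plan([.6566,-.1481,.0245],-78.7)
d=r.get_image("wrist");cv2.imwrite("pics/w2.png",d["frame"][:,:,::-1])
E
```

```text
t 5.80 ee [ 0.6557 -0.1475  0.0322] turn total [-0.0016  0.0044 -0.0092] shift after turn [0.0008 0.0008 0.0077] grip 0.296 F [ 0.8  0.6 -1.4] j6 1.09
```

View pics/w2.png

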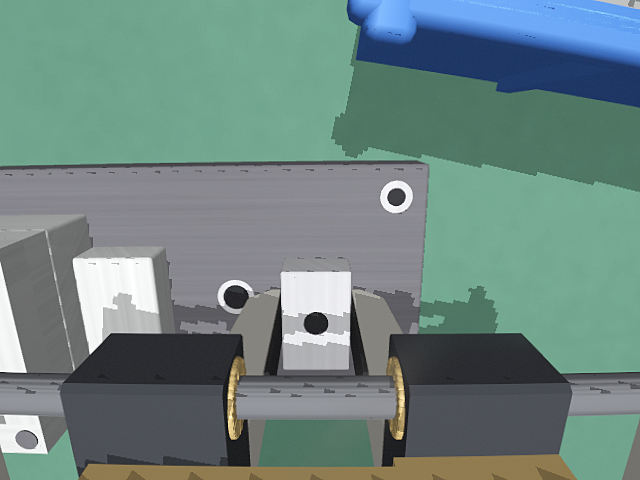

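The block is held at (316,320), just beyond the hole at (235,296). Next I'll lower it.

Emit:
apply_moves:
  moves:
    - [[0.001,0.001,0.005],[-0.002,0.004,-0.009],1]
    - [[0,0,0.0025],[0,0,0],1]
    - [[0,0,0.001],[0,0,0],1]

```text
t: 6.15
ee_pos: [0.6577, -0.1497, 0.0263]
tool_rot: [[0.981, 0.194, 0.004], [0.194, -0.981, -0.002], [0.003, 0.003, -1.0]]
force: [0.2, 0.3, -1.6]
grip_width: 0.297
```

```bash
python3 - <<'E'
from h import *
plan([.6566,-.1481,.0245],-78.7)
E
```

```text
t 6.15 ee [ 0.6577 -0.1497  0.0263] turn total [ 0.0026 -0.0033 -0.0019] shift after turn [-0.0008 -0.0018  0.0018] grip 0.297 F [ 0.2  0.3 -1.6] j6 1.08
```

Emit:
apply_moves:
  moves:
    - [[-0.001,-0.001,0.002],[0.002,-0.003,0],1]
    - [[0,0,0.001],[0,0,0],1]
    - [[0,0,0.001],[0,0,0],1]

```text
t: 6.45
ee_pos: [0.657, -0.1492, 0.0243]
tool_rot: [[0.981, 0.194, 0.002], [0.194, -0.981, -0.001], [0.001, 0.001, -1.0]]
force: [-6.0, 2.0, 9.8]
grip_width: 0.299
```

```bash
python3 - <<'E'
from h import *
plan([.6566,-.1481,.0245],-78.7)
E
```

```text
t 6.45 ee [ 0.657  -0.1492  0.0243] turn total [ 0.0011 -0.0013 -0.0025] shift after turn [-0.0002 -0.0011 -0.0002] grip 0.299 F [-6.   2.   9.8] j6 1.08
```

Contact shows as 9.8 N upward, so I'll release and raise.

Emit:
apply_moves:
  moves:
    - [[0,0,0],[0,0,0],-1]
    - [[0,0,0],[0,0,0],-1]
    - [[0,0,0],[0,0,0],-1]
    - [[0,0,0],[0,0,0],-1]
    - [[0,0,0],[0,0,0],-1]
    - [[0,0,-0.03],[0,0,0],-1]
    - [[0,0,-0.04],[0,0,0],-1]
    - [[0,0,-0.04],[0,0,0],-1]
    - [[0,0,0],[0,0,0],-1]

```text
t: 7.35
ee_pos: [0.656, -0.1487, 0.1361]
tool_rot: [[0.981, 0.194, -0.001], [0.194, -0.981, 0.0], [-0.001, -0.0, -1.0]]
force: [0.9, -0.3, 1.3]
grip_width: 0.987
```

```bash
python3 - <<'E'
from h import *
plan([.4673,-.385,.12],-30)
plan([.4673,-.385,.12],-210)
d=r.get_image("wrist");cv2.imwrite("pics/w3.png",d["frame"][:,:,::-1])
h=cv2.cvtColor(d["frame"],cv2.COLOR_RGB2HSV);m=((h[:,:,1]<50)&(h[:,:,2]>165)).astype(np.uint8)
for c in cv2.findContours(m,cv2.RETR_EXTERNAL,cv2.CHAIN_APPROX_NONE)[0]:
    if cv2.contourArea(c)>300:
        p=ray(d,c.reshape(-1,2)+0.0,.038)[:,:2].astype(np.float32);print(c.reshape(-1,2).mean(0),cv2.minAreaRect(p*1000))
E
```

```text
t 7.35 ee [ 0.656  -0.1487  0.1361] turn total [-8.000e-04  1.100e-03 -8.524e-01] shift after turn [-0.299  -0.0452  0.0161] grip 0.987 F [ 0.9 -0.3  1.3] j6 1.08
t 7.35 ee [ 0.656  -0.1487  0.1361] turn total [1.3000e-03 1.0000e-03 2.2892e+00] shift after turn [0.299  0.0452 0.0161] grip 0.987 F [ 0.9 -0.3  1.3] j6 1.08
[162.65333333 466.17333333] ((451.79241943359375, -62.904762268066406), (23.73337745666504, 23.703929901123047), 33.52119064331055)
[260.86567164 237.28358209] ((654.3140869140625, -111.32237243652344), (15.681868553161621, 15.884856224060059), 11.064199447631836)
[316.54411765 242.69607843] ((657.2672729492188, -148.0234832763672), (42.600791931152344, 27.46294403076172), 11.097905158996582)
[187.56779661 242.71186441] ((640.3828735351562, -64.21263122558594), (49.09403610229492, 33.31344223022461), 11.224973678588867)
[ 64.53054101 270.91623037] ((610.8422241210938, 19.808998107910156), (93.31571197509766, 108.67179870605469), 11.15802001953125)
[365.79661017 170.88135593] ((709.9412231445312, -169.35549926757812), (12.509894371032715, 12.678276062011719), 11.223974227905273)
[621.78915663  28.42771084] ((825.207275390625, -301.5215759277344), (35.31224060058594, 26.09015464782715), 81.2851333618164)
[504.89178357  43.53507014] ((805.4242553710938, -239.14981079101562), (44.84709167480469, 171.2088623046875), 2.9426522254943848)
```

View pics/w3.png

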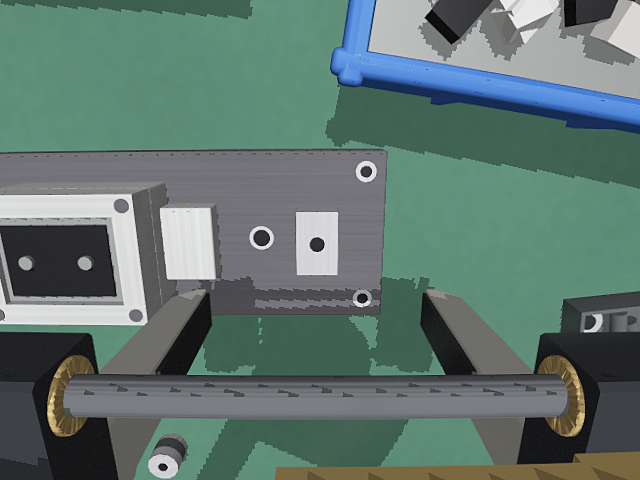

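The block stands at (316,243), 85.5 mm out from the low land and on its line within 1 mm. Next is the steel post.

Emit:
apply_moves:
  moves:
    - [[0,0,0],[0,0,-0.145],-1]
    - [[0,0,0],[0,0,-0.145],-1]
    - [[0,0,0],[0,0,-0.145],-1]
    - [[0,0,0],[0,0,-0.145],-1]
    - [[0,0,0],[0,0,-0.145],-1]
    - [[0,0,0],[0,0,-0.12],-1]
    - [[-0.046,-0.007,0],[0,0,0],-1]
    - [[-0.046,-0.007,0],[0,0,0],-1]
    - [[-0.046,-0.007,0],[0,0,0],-1]
    - [[-0.046,-0.007,0],[0,0,0],-1]
    - [[-0.046,-0.007,0],[0,0,0],-1]
    - [[-0.046,-0.007,0],[0,0,0],-1]

```text
t: 8.6
ee_pos: [0.4752, -0.3677, 0.1134]
tool_rot: [[0.468, 0.883, -0.026], [0.884, -0.468, 0.013], [-0.001, -0.029, -1.0]]
force: [1.0, -1.0, -0.6]
grip_width: 1.0
```

```bash
python3 - <<'E'
from h import *
plan([.4673,-.385,.12],-30)
E
```

```text
t 8.60 ee [ 0.4752 -0.3677  0.1134] turn total [-0.0292  0.0015  0.0366] shift after turn [-0.0189  0.0019 -0.0066] grip 1.0 F [ 1.  -1.  -0.6] j6 -0.25
```

Emit:
apply_moves:
  moves:
    - [[-0.019,0.002,-0.006],[-0.029,0.0015,0.037],-1]
    - [[0,0,0],[0,0,0],-1]

```text
t: 8.8
ee_pos: [0.4622, -0.3896, 0.1158]
tool_rot: [[0.507, 0.862, -0.004], [0.862, -0.507, 0.002], [-0.001, -0.004, -1.0]]
force: [0.1, 0.8, -0.2]
grip_width: 1.001
```

```bash
python3 - <<'E'
from h import *
plan([.4673,-.385,.06],-30)
d=r.get_image("wrist");cv2.imwrite("pics/w4.png",d["frame"][:,:,::-1])
h=cv2.cvtColor(d["frame"],cv2.COLOR_RGB2HSV);m=((h[:,:,1]<50)&(h[:,:,2]>165)).astype(np.uint8)
for c in cv2.findContours(m,cv2.RETR_EXTERNAL,cv2.CHAIN_APPROX_NONE)[0]:
    if cv2.contourArea(c)>300:
        p=ray(d,c.reshape(-1,2)+0.0,.036)[:,:2].astype(np.float32);print(c.reshape(-1,2).mean(0),cv2.minAreaRect(p*1000))
E
```

```text
t 8.80 ee [ 0.4622 -0.3896  0.1158] turn total [-0.0045  0.0005 -0.008 ] shift after turn [0.0065 0.0021 0.0558] grip 1.001 F [ 0.1  0.8 -0.2] j6 -0.25
[318.13836478 238.5408805 ] ((467.8699645996094, -380.9094543457031), (34.956512451171875, 34.44376754760742), 59.547428131103516)
[484.06122449 214.89795918] ((562.3013305664062, -418.9139404296875), (21.392763137817383, 20.818994522094727), 65.1915283203125)
[ 32.18947368 150.10526316] ((348.95513916015625, -248.42144775390625), (14.836514472961426, 59.94834899902344), 11.550990104675293)
[528.66666667  99.09803922] ((612.35107421875, -370.8608093261719), (20.72559356689453, 19.67922592163086), 16.34990692138672)
```

View pics/w4.png

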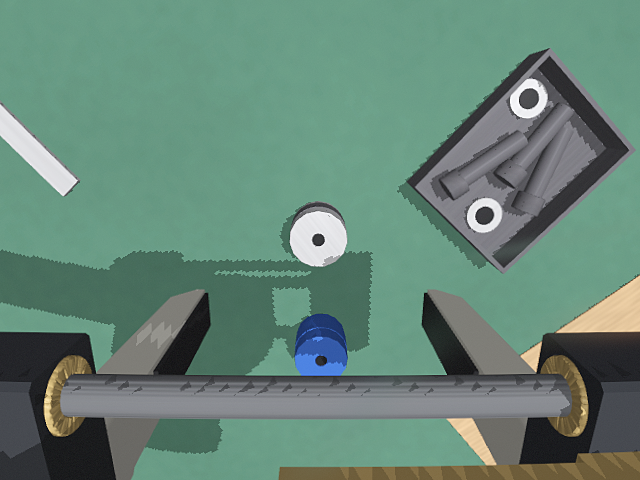

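The steel post is at (318,239) with the blue one behind it at (320,350). It measures (0.468,-0.381). I'll descend onto the steel post.

Emit:
apply_moves:
  moves:
    - [[0.009,0.003,0.025],[-0.004,0,-0.008],-1]
    - [[0,0,0.035],[0,0,0],-1]
    - [[0,0,0.03],[0,0,0],-1]
    - [[0,0,0],[0,0,0],-1]

```text
t: 9.25
ee_pos: [0.4712, -0.3763, 0.0198]
tool_rot: [[0.493, 0.87, -0.005], [0.87, -0.493, 0.005], [0.002, -0.006, -1.0]]
force: [-0.9, 0.7, -0.7]
grip_width: 1.001
```

```bash
python3 - <<'E'
from h import *
plan([.468,-.3815,.008],-30)
E
```

```text
t 9.25 ee [ 0.4712 -0.3763  0.0198] turn total [-0.0065 -0.0023  0.0081] shift after turn [-0.0061 -0.0001  0.0118] grip 1.001 F [-0.9  0.7 -0.7] j6 -0.24
```

Emit:
apply_moves:
  moves:
    - [[-0.006,0,0.006],[-0.006,-0.002,0.008],-1]
    - [[0,0,0.005],[0,0,0],-1]
    - [[0,0,0],[0,0,0],1]
    - [[0,0,0],[0,0,0],1]
    - [[0,0,0],[0,0,0],1]

```text
t: 9.75
ee_pos: [0.471, -0.3811, 0.0116]
tool_rot: [[0.497, 0.868, 0.002], [0.868, -0.497, -0.002], [-0.0, 0.003, -1.0]]
force: [0.2, 0.0, 0.8]
grip_width: 0.787
```

```bash
python3 - <<'E'
from h import *
plan([.468,-.3815,.008],-30)
E
```

```text
t 9.75 ee [ 0.471  -0.3811  0.0116] turn total [0.0027 0.0002 0.0033] shift after turn [-0.0019 -0.0024  0.0036] grip 0.787 F [0.2 0.  0.8] j6 -0.25
```

Emit:
apply_moves:
  moves:
    - [[-0.002,-0.002,0.003],[0,0,0],1]
    - [[0,0,0],[0,0,0],1]
    - [[0,0,0],[0,0,0],1]
    - [[0,0,0],[0,0,0],1]
    - [[0,0,0],[0,0,0],1]
    - [[0,0,0],[0,0,0],1]
    - [[0,0,0],[0,0,0],1]
  newtons: 35

```text
t: 10.45
ee_pos: [0.4689, -0.3832, 0.0106]
tool_rot: [[0.498, 0.867, 0.005], [0.867, -0.498, -0.004], [-0.001, 0.006, -1.0]]
force: [-0.0, -0.1, -0.3]
grip_width: 0.382
```

```bash
python3 - <<'E'
from h import *
plan([.468,-.3815,.008],-30)
plan([.597,.150,.14],11.3)
E
```

```text
t 10.45 ee [ 0.4689 -0.3832  0.0106] turn total [0.0058 0.0011 0.0028] shift after turn [ 0.001  -0.0017  0.0026] grip 0.382 F [-0.  -0.1 -0.3] j6 -0.25
t 10.45 ee [ 0.4689 -0.3832  0.0106] turn total [ 0.0052  0.0031 -0.7181] shift after turn [ 0.4978  0.2301 -0.1294] grip 0.382 F [-0.  -0.1 -0.3] j6 -0.25
```

Emit:
apply_moves:
  moves:
    - [[0,0,-0.045],[0,0,0],1]
    - [[0,0,-0.045],[0,0,-0.143],1]
    - [[0,0,-0.04],[0,0,-0.143],1]
    - [[0,0,0],[0,0,-0.143],1]
    - [[0,0,0],[0,0,-0.143],1]
    - [[0,0,0],[0,0,-0.143],1]
    - [[0.044,0.02,0],[0,0,0],1]
    - [[0.044,0.02,0],[0,0,0],1]
    - [[0.044,0.02,0],[0,0,0],1]
    - [[0.044,0.02,0],[0,0,0],1]
    - [[0.044,0.02,0],[0,0,0],1]
    - [[0.044,0.02,0],[0,0,0],1]

```text
t: 11.65
ee_pos: [0.5227, -0.0928, 0.1382]
tool_rot: [[-0.215, 0.977, -0.005], [0.977, 0.215, 0.002], [0.003, -0.004, -1.0]]
force: [1.1, -0.6, -3.0]
grip_width: 0.38
```

```bash
python3 - <<'E'
from h import *
plan([.597,.150,.14],11.3)
E
```

```text
t 11.65 ee [ 0.5227 -0.0928  0.1382] turn total [-0.0043 -0.0029  0.0194] shift after turn [ 0.2235  0.1204 -0.0018] grip 0.38 F [ 1.1 -0.6 -3. ] j6 -0.49
```

Emit:
apply_moves:
  moves:
    - [[0.045,0.022,0],[-0.004,-0.003,0.019],1]
    - [[0.045,0.022,0],[0,0,0],1]
    - [[0.045,0.025,0],[0,0,0],1]
    - [[0.045,0.025,0],[0,0,0],1]
    - [[0.035,0.02,0],[0,0,0],1]
    - [[0,0,0],[0,0,0],1]

```text
t: 12.25
ee_pos: [0.587, 0.1465, 0.1349]
tool_rot: [[-0.201, 0.98, -0.004], [0.98, 0.201, 0.002], [0.002, -0.004, -1.0]]
force: [-0.7, -0.0, -3.6]
grip_width: 0.381
```

```bash
python3 - <<'E'
from h import *
plan([.597,.150,.05],11.3)
E
```

```text
t 12.25 ee [0.587  0.1465 0.1349] turn total [-0.0035 -0.0024  0.005 ] shift after turn [0.0015 0.0105 0.0849] grip 0.381 F [-0.7 -0.  -3.6] j6 -0.04
```

Emit:
apply_moves:
  moves:
    - [[0.002,0.01,0.03],[-0.003,-0.002,0.005],1]
    - [[0,0,0.03],[0,0,0],1]
    - [[0,0,0.025],[0,0,0],1]
    - [[0,0,0],[0,0,0],1]

```text
t: 12.65
ee_pos: [0.5957, 0.1519, 0.0461]
tool_rot: [[-0.2, 0.98, -0.002], [0.98, 0.2, -0.001], [-0.0, -0.002, -1.0]]
force: [-1.6, 0.0, -3.7]
grip_width: 0.38
```

```bash
python3 - <<'E'
from h import *
plan([.597,.150,.0305],11.3)
d=r.get_image("wrist");cv2.imwrite("pics/w5.png",d["frame"][:,:,::-1])
E
```

```text
t 12.65 ee [0.5957 0.1519 0.0461] turn total [-0.002   0.0005  0.0041] shift after turn [-0.0022  0.0009  0.0156] grip 0.38 F [-1.6  0.  -3.7] j6 -0.03
```

View pics/w5.png

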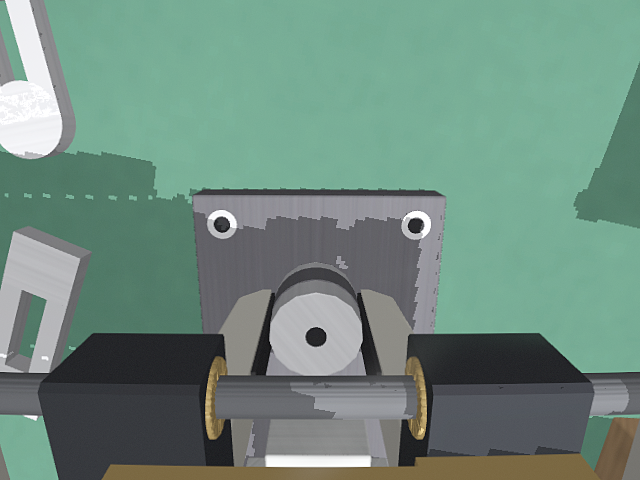

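The post is held upright at (316,330), centred between the plate screws at (222,224) and (415,226). Lowering it now.

Emit:
apply_moves:
  moves:
    - [[-0.002,0.001,0.008],[-0.002,0,0.004],1]
    - [[0,0,0.004],[0,0,0],1]
    - [[0,0,0.002],[0,0,0],1]
    - [[0,0,0.001],[0,0,0],1]

```text
t: 13.1
ee_pos: [0.6015, 0.1495, 0.0372]
tool_rot: [[-0.194, 0.981, 0.009], [0.981, 0.194, 0.001], [-0.001, 0.009, -1.0]]
force: [-0.4, -0.2, -2.4]
grip_width: 0.38
```

```bash
python3 - <<'E'
from h import *
plan([.597,.150,.0305],11.3)
E
```

```text
t 13.10 ee [0.6015 0.1495 0.0372] turn total [ 0.0091  0.001  -0.0017] shift after turn [ 0.0014 -0.0043  0.0067] grip 0.38 F [-0.4 -0.2 -2.4] j6 -0.03
```

Emit:
apply_moves:
  moves:
    - [[0.001,-0.004,0.003],[0.009,0.001,0],1]
    - [[0,0,0.002],[0,0,0],1]
    - [[0,0,0],[0,0,0],1]

```text
t: 13.4
ee_pos: [0.5982, 0.1498, 0.0334]
tool_rot: [[-0.194, 0.981, 0.002], [0.981, 0.194, 0.0], [0.0, 0.002, -1.0]]
force: [-1.1, 0.6, -3.8]
grip_width: 0.383
```

```bash
python3 - <<'E'
from h import *
plan([.597,.150,.0305],11.3)
E
```

```text
t 13.40 ee [0.5982 0.1498 0.0334] turn total [ 0.0018 -0.     -0.0018] shift after turn [ 0.0004 -0.0011  0.0029] grip 0.383 F [-1.1  0.6 -3.8] j6 -0.03
```

Emit:
apply_moves:
  moves:
    - [[0,-0.001,0.002],[0.002,0,0],1]
    - [[0,0,0.001],[0,0,0],1]
    - [[0,0,0.001],[0,0,0],1]

```text
t: 13.7
ee_pos: [0.5973, 0.1497, 0.0305]
tool_rot: [[-0.194, 0.981, -0.0], [0.981, 0.194, -0.0], [-0.0, -0.0, -1.0]]
force: [-7.6, -1.8, 13.2]
grip_width: 0.384
```

```bash
python3 - <<'E'
from h import *
plan([.597,.150,.0305],11.3)
E
```

```text
t 13.70 ee [0.5973 0.1497 0.0305] turn total [-0.0002  0.0001 -0.0015] shift after turn [ 0.0003 -0.0002  0.    ] grip 0.384 F [-7.6 -1.8 13.2] j6 -0.03
```

Emit:
apply_moves:
  moves:
    - [[0,0,0],[0,0,0],-1]
    - [[0,0,0],[0,0,0],-1]
    - [[0,0,0],[0,0,0],-1]
    - [[0,0,0],[0,0,0],-1]
    - [[0,0,0],[0,0,0],-1]
    - [[0,0,-0.03],[0,0,0],-1]
    - [[0,0,-0.04],[0,0,0],-1]
    - [[0,0,-0.04],[0,0,0],-1]
    - [[0,0,0],[0,0,0],-1]

```text
t: 14.6
ee_pos: [0.5969, 0.1497, 0.1434]
tool_rot: [[-0.194, 0.981, -0.001], [0.981, 0.194, -0.0], [-0.0, -0.001, -1.0]]
force: [0.9, 0.2, 1.0]
grip_width: 0.997
```

```bash
python3 - <<'E'
from h import *
plan([.4315,.239,.13],19.7)
d=r.get_image("wrist");cv2.imwrite("pics/w6.png",d["frame"][:,:,::-1])
h=cv2.cvtColor(d["frame"],cv2.COLOR_RGB2HSV);m=((h[:,:,1]<50)&(h[:,:,2]>165)).astype(np.uint8)
for c in cv2.findContours(m,cv2.RETR_EXTERNAL,cv2.CHAIN_APPROX_NONE)[0]:
    if cv2.contourArea(c)>300:
        p=ray(d,c.reshape(-1,2)+0.0,.056)[:,:2].astype(np.float32);print(c.reshape(-1,2).mean(0),cv2.minAreaRect(p*1000))
E
```

```text
t 14.60 ee [0.5969 0.1497 0.1434] turn total [-1.300e-03 -1.000e-04 -1.481e-01] shift after turn [ 0.1399 -0.1257  0.0134] grip 0.997 F [0.9 0.2 1. ] j6 -0.03
[314.69281046 439.51960784] ((627.6768798828125, -2.3515548706054688), (87.20799255371094, 55.95444107055664), 11.59579849243164)
[316.5        360.34848485] ((612.54296875, 72.87982177734375), (49.5291633605957, 23.669456481933594), 11.255712509155273)
[316.0047619  259.53809524] ((595.3606567382812, 145.3145751953125), (47.20493698120117, 34.54935073852539), 78.07051849365234)
[107.2611276  268.03857567] ((465.3592224121094, 110.10950469970703), (94.056884765625, 31.092411041259766), 77.4709701538086)
[382.31578947 188.78947368] ((629.1015625, 197.11346435546875), (12.177024841308594, 12.25444507598877), 76.33390808105469)
[101.75616438  66.24657534] ((455.78057861328125, 232.0719451904297), (31.193159103393555, 83.38452911376953), 20.028364181518555)
```

View pics/w6.png

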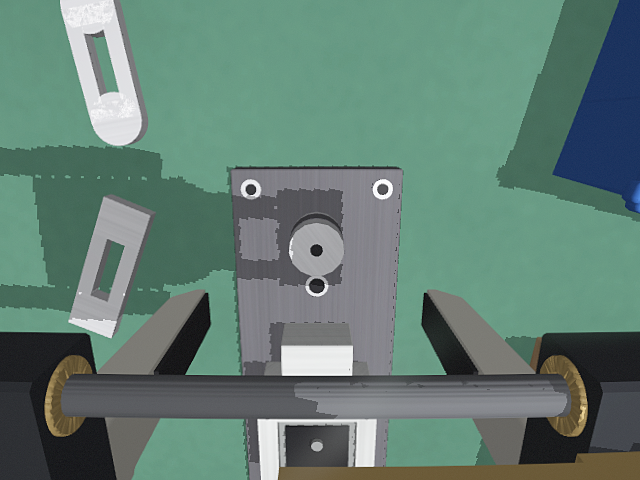

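The post stands at (316,250), just beyond the hole at (316,287) and in line with the land. Next is the grey round strap, at (101,66).

Emit:
apply_moves:
  moves:
    - [[0,0,0],[0,0,-0.145],-1]
    - [[0.045,-0.04,0],[0,0,0],-1]
    - [[0.045,-0.041,0],[0,0,0],-1]
    - [[0.045,-0.041,0],[0,0,0],-1]
    - [[0,0,0],[0,0,0],-1]

```text
t: 15.15
ee_pos: [0.4545, 0.2206, 0.1326]
tool_rot: [[-0.338, 0.941, -0.016], [0.941, 0.338, -0.004], [0.002, -0.017, -1.0]]
force: [-0.1, 0.1, 0.2]
grip_width: 1.003
```

```bash
python3 - <<'E'
from h import *
plan([.4315,.239,.13],19.7)
E
```

```text
t 15.15 ee [0.4545 0.2206 0.1326] turn total [-0.0167 -0.0017  0.001 ] shift after turn [ 0.0251 -0.0155  0.0026] grip 1.003 F [-0.1  0.1  0.2] j6 0.00
```

Emit:
apply_moves:
  moves:
    - [[0.025,-0.016,0.003],[-0.0165,-0.002,0],-1]
    - [[0,0,0],[0,0,0],-1]

```text
t: 15.35
ee_pos: [0.4282, 0.2389, 0.127]
tool_rot: [[-0.339, 0.941, -0.003], [0.941, 0.339, -0.002], [-0.001, -0.003, -1.0]]
force: [0.9, 0.4, -0.2]
grip_width: 0.996
```

```bash
python3 - <<'E'
from h import *
plan([.4315,.239,.05],19.7)
d=r.get_image("wrist");cv2.imwrite("pics/w7.png",d["frame"][:,:,::-1])
h=cv2.cvtColor(d["frame"],cv2.COLOR_RGB2HSV);m=((h[:,:,1]<60)&(h[:,:,2]>140)).astype(np.uint8)
for c in cv2.findContours(m,cv2.RETR_EXTERNAL,cv2.CHAIN_APPROX_NONE)[0]:
    if cv2.contourArea(c)>300:
        p=ray(d,c.reshape(-1,2)+0.0,.012)[:,:2].astype(np.float32);print(c.reshape(-1,2).mean(0),cv2.minAreaRect(p*1000))
E
```

```text
t 15.35 ee [0.4282 0.2389 0.127 ] turn total [-0.0031  0.0008  0.0024] shift after turn [-0.001   0.0031  0.077 ] grip 0.996 F [ 0.9  0.4 -0.2] j6 0.06
[474.35766423 453.95620438] ((617.6121826171875, 106.75193786621094), (26.497602462768555, 34.40970230102539), 49.97553634643555)
[258.51741294 438.2238806 ] ((439.7271728515625, 66.02496337890625), (61.84537887573242, 37.03569793701172), 77.77760314941406)
[455.00530035 405.98409894] ((572.5225219726562, 144.28018188476562), (189.9539031982422, 15.26127815246582), 20.012922286987305)
[300.        369.0862069] ((450.72796630859375, 141.79666137695312), (41.98820495605469, 19.410083770751953), 20.0174560546875)
[320.5648415  238.15273775] ((431.67755126953125, 239.24647521972656), (36.402992248535156, 109.90279388427734), 20.135957717895508)
```

View pics/w7.png

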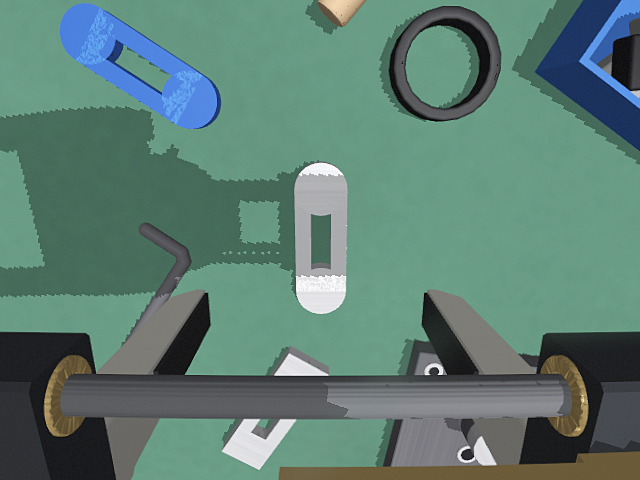

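The round strap is at (320,238), measured (0.4317,0.2392) and 36x110. The hex key at (165,260) clears the finger. Descending.

Emit:
apply_moves:
  moves:
    - [[-0.001,0.003,0.035],[-0.003,0.001,0],-1]
    - [[0,0,0.04],[0,0,0],-1]
    - [[0,0,0.03],[0,0,0],-1]
    - [[0,0,0.005],[0,0,0],-1]
    - [[0,0,0],[0,0,0],-1]

```text
t: 15.9
ee_pos: [0.4388, 0.2361, 0.0148]
tool_rot: [[-0.338, 0.941, 0.006], [0.941, 0.338, -0.001], [-0.002, 0.005, -1.0]]
force: [-0.9, 0.3, 0.1]
grip_width: 1.001
```

```bash
python3 - <<'E'
from h import *
plan([.4317,.2392,.003],20.1)
E
```

```text
t 15.90 ee [0.4388 0.2361 0.0148] turn total [ 0.0052  0.0024 -0.0061] shift after turn [ 0.0054 -0.0056  0.0118] grip 1.001 F [-0.9  0.3  0.1] j6 0.05
```

Emit:
apply_moves:
  moves:
    - [[0.005,-0.0055,0.006],[0.005,0.002,-0.006],-1]
    - [[0,0,0.004],[0,0,0],-1]
    - [[0,0,0],[0,0,0],0.2]
    - [[0,0,0],[0,0,0],0.2]

```text
t: 16.3
ee_pos: [0.4352, 0.2399, 0.0083]
tool_rot: [[-0.343, 0.939, 0.005], [0.939, 0.343, 0.002], [-0.0, 0.006, -1.0]]
force: [-0.3, -0.3, -0.0]
grip_width: 0.872
```

```bash
python3 - <<'E'
from h import *
plan([.4317,.2392,.003],20.1)
E
```

```text
t 16.30 ee [0.4352 0.2399 0.0083] turn total [ 0.0056  0.0001 -0.0003] shift after turn [ 0.0005 -0.0035  0.0053] grip 0.872 F [-0.3 -0.3 -0. ] j6 0.05
```

Emit:
apply_moves:
  moves:
    - [[0.0005,-0.0035,0.003],[0.0055,0,0],0.2]
    - [[0,0,0.0015],[0,0,0],0.2]
    - [[0,0,0],[0,0,0],0.2]

```text
t: 16.6
ee_pos: [0.4327, 0.2398, 0.0051]
tool_rot: [[-0.344, 0.939, 0.003], [0.939, 0.344, 0.001], [-0.0, 0.003, -1.0]]
force: [-0.9, 0.2, 0.2]
grip_width: 0.62
```

```bash
python3 - <<'E'
from h import *
plan([.4317,.2392,.003],20.1)
E
```

```text
t 16.60 ee [0.4327 0.2398 0.0051] turn total [0.0029 0.     0.0001] shift after turn [-0.0002 -0.0012  0.0021] grip 0.62 F [-0.9  0.2  0.2] j6 0.05
```

Emit:
apply_moves:
  moves:
    - [[0,-0.001,0.0015],[0.003,0,0],0.2]
    - [[0,0,0],[0,0,0],1]
    - [[0,0,0],[0,0,0],1]
    - [[0,0,0],[0,0,0],1]
    - [[0,0,0],[0,0,0],1]
    - [[0,0,0],[0,0,0],1]
    - [[0,0,0],[0,0,0],1]
  newtons: 40

```text
t: 17.3
ee_pos: [0.4318, 0.2395, 0.0036]
tool_rot: [[-0.344, 0.939, -0.0], [0.939, 0.344, -0.0], [0.0, -0.0, -1.0]]
force: [-0.1, -0.3, -0.3]
grip_width: 0.38
```

```bash
python3 - <<'E'
from h import *
plan([.4317,.2392,.003],20.1)
plan([.6039,.1157,.14],11.3)
E
```

```text
t 17.30 ee [0.4318 0.2395 0.0036] turn total [-0.0003 -0.      0.0001] shift after turn [-0.0003 -0.0002  0.0006] grip 0.38 F [-0.1 -0.3 -0.3] j6 0.05
t 17.30 ee [0.4318 0.2395 0.0036] turn total [-0.0003 -0.      0.1537] shift after turn [-0.1551  0.1445 -0.1364] grip 0.38 F [-0.1 -0.3 -0.3] j6 0.05
```

Emit:
apply_moves:
  moves:
    - [[0,0,-0.03],[0,0,0],1]
    - [[0,0,-0.045],[0,0,0.05],1]
    - [[0,0,-0.045],[0,0,0.1],1]
    - [[-0.03,0.028,-0.01],[0,0,0],1]
    - [[-0.036,0.034,0],[0,0,0],1]
    - [[-0.036,0.034,0],[0,0,0],1]
    - [[-0.036,0.034,0],[0,0,0],1]
    - [[0,0,0],[0,0,0],1]

```text
t: 18.1
ee_pos: [0.5862, 0.1255, 0.133]
tool_rot: [[-0.198, 0.98, -0.008], [0.98, 0.198, -0.004], [-0.002, -0.008, -1.0]]
force: [-0.5, 0.3, -2.8]
grip_width: 0.38
```

```bash
python3 - <<'E'
from h import *
plan([.6039,.1157,.1],11.3)
E
```

```text
t 18.10 ee [0.5862 0.1255 0.133 ] turn total [-0.0081  0.0023  0.0018] shift after turn [-0.0131  0.0154  0.033 ] grip 0.38 F [-0.5  0.3 -2.8] j6 -0.07
```

Emit:
apply_moves:
  moves:
    - [[-0.013,0.0155,0.01],[-0.008,0.002,0.002],1]
    - [[0,0,0.02],[0,0,0],1]
    - [[0,0,0],[0,0,0],1]

```text
t: 18.4
ee_pos: [0.6038, 0.1139, 0.0995]
tool_rot: [[-0.193, 0.981, -0.004], [0.981, 0.193, -0.0], [0.001, -0.004, -1.0]]
force: [-1.3, 0.5, -4.0]
grip_width: 0.387
```

```bash
python3 - <<'E'
from h import *
plan([.6039,.1157,.06],11.3)
d=r.get_image("wrist");cv2.imwrite("pics/w8.png",d["frame"][:,:,::-1])
E
```

```text
t 18.40 ee [0.6038 0.1139 0.0995] turn total [-0.0043 -0.0006 -0.0034] shift after turn [0.0017 0.0004 0.0395] grip 0.387 F [-1.3  0.5 -4. ] j6 -0.09
```

View pics/w8.png

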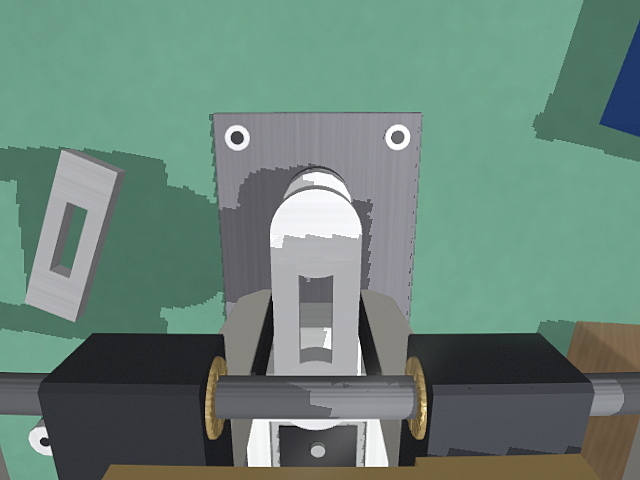

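The round strap hangs in line over the post, with its outer end at (316,225). Lowering towards contact at TCP z≈0.0596.

Emit:
apply_moves:
  moves:
    - [[0.002,0,0.015],[-0.004,0,-0.003],1]
    - [[0,0,0.012],[0,0,0],1]
    - [[0,0,0],[0,0,0],1]

```text
t: 18.75
ee_pos: [0.6046, 0.1173, 0.0762]
tool_rot: [[-0.197, 0.98, 0.004], [0.98, 0.197, 0.001], [0.0, 0.004, -1.0]]
force: [0.4, -0.3, -3.5]
grip_width: 0.383
```

```bash
python3 - <<'E'
from h import *
plan([.6039,.1157,.0605],11.3)
E
```

```text
t 18.75 ee [0.6046 0.1173 0.0762] turn total [ 0.0044 -0.      0.0013] shift after turn [-0.0014 -0.001   0.0157] grip 0.383 F [ 0.4 -0.3 -3.5] j6 -0.09
```

Emit:
apply_moves:
  moves:
    - [[-0.0015,-0.001,0.007],[0.004,0,0],1]
    - [[0,0,0.005],[0,0,0],1]
    - [[0,0,0],[0,0,0],1]

```text
t: 19.05
ee_pos: [0.6046, 0.1162, 0.0653]
tool_rot: [[-0.198, 0.98, 0.002], [0.98, 0.198, 0.0], [-0.0, 0.002, -1.0]]
force: [-0.1, 0.9, -2.4]
grip_width: 0.381
```

```bash
python3 - <<'E'
from h import *
plan([.6039,.1157,.0605],11.3)
E
```

```text
t 19.05 ee [0.6046 0.1162 0.0653] turn total [0.0021 0.0001 0.0022] shift after turn [-0.0003 -0.0008  0.0048] grip 0.381 F [-0.1  0.9 -2.4] j6 -0.09
```

Emit:
apply_moves:
  moves:
    - [[0,-0.001,0.003],[0.002,0,0.002],1]
    - [[0,0,0.0015],[0,0,0],1]
    - [[0,0,0.001],[0,0,0],1]

```text
t: 19.35
ee_pos: [0.6043, 0.116, 0.0605]
tool_rot: [[-0.196, 0.981, 0.002], [0.981, 0.196, -0.0], [-0.0, 0.001, -1.0]]
force: [0.0, 0.3, -3.2]
grip_width: 0.383
```

```bash
python3 - <<'E'
from h import *
plan([.6039,.1157,.0596],11.3)
E
```

```text
t 19.35 ee [0.6043 0.116  0.0605] turn total [ 0.0015  0.0003 -0.0001] shift after turn [-0.0002 -0.0004  0.0009] grip 0.383 F [ 0.   0.3 -3.2] j6 -0.09
```

Emit:
apply_moves:
  moves:
    - [[0,0,0.001],[0.001,0,0],1]
    - [[0,0,0.0008],[0,0,0],1]

```text
t: 19.55
ee_pos: [0.6044, 0.116, 0.0596]
tool_rot: [[-0.196, 0.981, 0.0], [0.981, 0.196, -0.0], [-0.0, 0.0, -1.0]]
force: [-5.1, -1.6, 8.3]
grip_width: 0.384
```

```bash
python3 - <<'E'
from h import *
plan([.6039,.1157,.0596],11.3)
E
```

```text
t 19.55 ee [0.6044 0.116  0.0596] turn total [ 0.0004  0.0003 -0.0001] shift after turn [-0.0002 -0.0005  0.    ] grip 0.384 F [-5.1 -1.6  8.3] j6 -0.09
```

Emit:
apply_moves:
  moves:
    - [[0,0,0],[0,0,0],-1]
    - [[0,0,0],[0,0,0],-1]
    - [[0,0,0],[0,0,0],-1]
    - [[0,0,0],[0,0,0],-1]
    - [[0,0,0],[0,0,0],-1]
    - [[0,0,-0.03],[0,0,0],-1]
    - [[0,0,-0.04],[0,0,0],-1]
    - [[0,0,-0.04],[0,0,0],-1]
    - [[0,0,0],[0,0,0],-1]

```text
t: 20.45
ee_pos: [0.6042, 0.1159, 0.1728]
tool_rot: [[-0.196, 0.981, 0.0], [0.981, 0.196, -0.0], [-0.0, 0.0, -1.0]]
force: [0.9, -0.5, 0.7]
grip_width: 0.997
```

```bash
python3 - <<'E'
from h import *
plan([.4455,.0895,.14],-12.4)
d=r.get_image("wrist");cv2.imwrite("pics/w9.png",d["frame"][:,:,::-1])
h=cv2.cvtColor(d["frame"],cv2.COLOR_RGB2HSV);m=((h[:,:,1]<60)&(h[:,:,2]>140)).astype(np.uint8)
for c in cv2.findContours(m,cv2.RETR_EXTERNAL,cv2.CHAIN_APPROX_NONE)[0]:
    if cv2.contourArea(c)>300:
        p=ray(d,c.reshape(-1,2)+0.0,.068)[:,:2].astype(np.float32);print(c.reshape(-1,2).mean(0),cv2.minAreaRect(p*1000))
E
```

```text
t 20.45 ee [0.6042 0.1159 0.1728] turn total [1.000e-04 3.000e-04 4.133e-01] shift after turn [-0.0599 -0.1493  0.0328] grip 0.997 F [ 0.9 -0.5  0.7] j6 -0.09
[315.79545455 438.82467532] ((634.6131591796875, -38.11552810668945), (83.43528747558594, 32.97708511352539), 11.298343658447266)
[435.33445946 406.27871622] ((722.93994140625, 7.300426483154297), (194.86488342285156, 15.534080505371094), 11.391847610473633)
[319.96256684 354.57754011] ((620.761474609375, 31.62173080444336), (82.90152740478516, 31.913232803344727), 11.282320022583008)
[316.36363636 253.48951049] ((604.6050415039062, 113.14846801757812), (49.529537200927734, 114.53124237060547), 12.653599739074707)
[118.17846154 214.90769231] ((469.68304443359375, 107.80157470703125), (91.40013122558594, 30.13949966430664), 77.48827362060547)
[371.72758921 197.48476936] ((635.4447631835938, 128.0694580078125), (33.93667221069336, 151.72763061523438), 11.431211471557617)
```

View pics/w9.png

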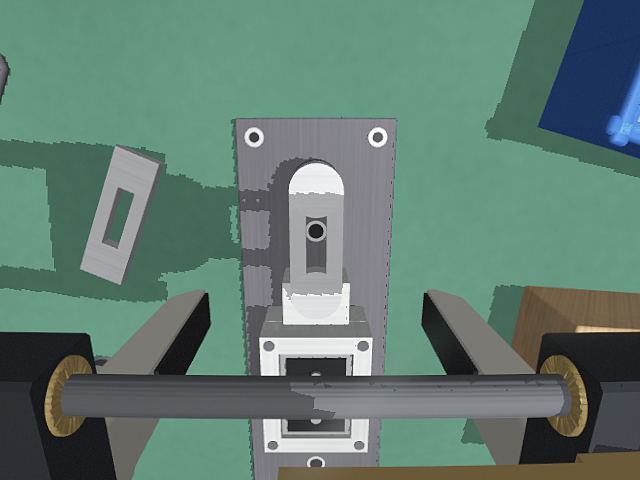

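The round strap lies over the post and land with the hole visible through its slot at (316,231). Now the square strap.

Emit:
apply_moves:
  moves:
    - [[0,0,0],[0,0,0.14],-1]
    - [[0,0,0],[0,0,0.14],-1]
    - [[0,0,0],[0,0,0.13],-1]
    - [[-0.018,-0.044,0.01],[0,0,0],-1]
    - [[-0.018,-0.044,0.01],[0,0,0],-1]
    - [[-0.018,-0.044,0.01],[0,0,0],-1]
    - [[0,-0.02,0],[0,0,0],-1]
    - [[0,0,0],[0,0,0],-1]

```text
t: 21.3
ee_pos: [0.4311, 0.096, 0.1237]
tool_rot: [[0.229, 0.973, -0.026], [0.973, -0.229, -0.003], [-0.009, -0.024, -1.0]]
force: [0.2, -0.6, 0.3]
grip_width: 0.998
```

```bash
python3 - <<'E'
from h import *
plan([.4455,.0895,.13],-12.4)
d=r.get_image("wrist");cv2.imwrite("pics/w10.png",d["frame"][:,:,::-1])
h=cv2.cvtColor(d["frame"],cv2.COLOR_RGB2HSV);m=((h[:,:,1]<60)&(h[:,:,2]>140)).astype(np.uint8)
for c in cv2.findContours(m,cv2.RETR_EXTERNAL,cv2.CHAIN_APPROX_NONE)[0]:
    if cv2.contourArea(c)>300:
        p=ray(d,c.reshape(-1,2)+0.0,.012)[:,:2].astype(np.float32);print(c.reshape(-1,2).mean(0),cv2.minAreaRect(p*1000))
E
```

```text
t 21.30 ee [0.4311 0.096  0.1237] turn total [-0.0243  0.0087 -0.0146] shift after turn [-0.0032  0.0155 -0.0063] grip 0.998 F [ 0.2 -0.6  0.3] j6 0.33
[204.68862275 469.46706587] ((287.2751770019531, -72.53569793701172), (35.537078857421875, 59.53643035888672), 79.24356842041016)
[375.22093023 432.94186047] ((437.96075439453125, -71.93013000488281), (26.95783042907715, 26.7313289642334), 78.62599182128906)
[618.87820513 310.66666667] ((634.1336059570312, -8.354280471801758), (34.17604446411133, 34.23530578613281), 10.350263595581055)
[341.86453202 237.90640394] ((445.2066650390625, 90.64524841308594), (110.16329956054688, 36.45423889160156), 77.92997741699219)
[474.33802817  81.15492958] ((548.427001953125, 175.16712951660156), (14.187872886657715, 14.601226806640625), 77.34457397460938)
[613.73239437 173.62597809] ((629.7927856445312, 96.04782104492188), (146.3286590576172, 39.75807571411133), 88.6038818359375)
[620.21428571  15.57142857] ((641.1970825195312, 193.58328247070312), (14.528632164001465, 14.36118221282959), 33.88633728027344)
```

View pics/w10.png

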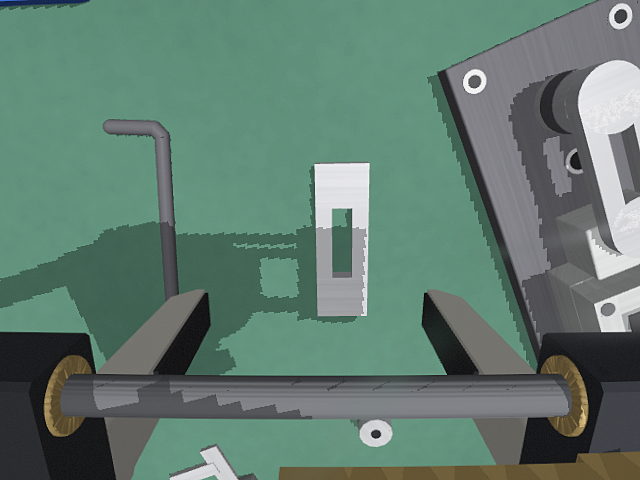

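The square strap is at (342,238), measured (0.4452,0.0905) and 36x110. The key and plate clear the fingers. Descending.

Emit:
apply_moves:
  moves:
    - [[-0.002,0.0155,0.02],[-0.024,0.009,-0.02],-1]
    - [[0,0,0.03],[0,0,0],-1]
    - [[0,0,0.03],[0,0,0],-1]
    - [[0,0,0],[0,0,0],-1]

```text
t: 21.75
ee_pos: [0.4528, 0.0899, 0.0424]
tool_rot: [[0.208, 0.978, 0.008], [0.978, -0.208, 0.0], [0.002, 0.007, -1.0]]
force: [0.3, -1.3, 0.1]
grip_width: 0.997
```

```bash
python3 - <<'E'
from h import *
plan([.4452,.0905,.003],-12.2)
E
```

```text
t 21.75 ee [0.4528 0.0899 0.0424] turn total [ 0.0073 -0.002   0.0033] shift after turn [-0.001  -0.0076  0.0394] grip 0.997 F [ 0.3 -1.3  0.1] j6 0.29
```

Emit:
apply_moves:
  moves:
    - [[-0.001,-0.0075,0.015],[0.007,-0.002,0.003],-1]
    - [[0,0,0.014],[0,0,0],-1]
    - [[0,0,0],[0,0,0],0.2]
    - [[0,0,0],[0,0,0],0.2]

```text
t: 22.15
ee_pos: [0.4484, 0.0906, 0.0143]
tool_rot: [[0.212, 0.977, 0.002], [0.977, -0.212, -0.0], [0.0, 0.002, -1.0]]
force: [-0.5, 1.0, 0.4]
grip_width: 0.877
```

```bash
python3 - <<'E'
from h import *
plan([.4452,.0905,.003],-12.2)
E
```

```text
t 22.15 ee [0.4484 0.0906 0.0143] turn total [ 0.0019 -0.0004 -0.0004] shift after turn [-0.0008 -0.0031  0.0113] grip 0.877 F [-0.5  1.   0.4] j6 0.30
```

Emit:
apply_moves:
  moves:
    - [[-0.001,-0.003,0.006],[0.002,0,0],0.2]
    - [[0,0,0.004],[0,0,0],0.2]
    - [[0,0,0],[0,0,0],0.2]

```text
t: 22.45
ee_pos: [0.4469, 0.0905, 0.0059]
tool_rot: [[0.212, 0.977, 0.004], [0.977, -0.212, 0.001], [0.001, 0.003, -1.0]]
force: [-0.2, 0.3, -0.1]
grip_width: 0.62
```

```bash
python3 - <<'E'
from h import *
plan([.4452,.0905,.003],-12.2)
E
```

```text
t 22.45 ee [0.4469 0.0905 0.0059] turn total [ 0.0033 -0.0015 -0.0004] shift after turn [-0.0004 -0.0017  0.0029] grip 0.62 F [-0.2  0.3 -0.1] j6 0.30
```

Emit:
apply_moves:
  moves:
    - [[0,-0.0015,0.0025],[0.003,-0.001,0],0.2]
    - [[0,0,0],[0,0,0],1]
    - [[0,0,0],[0,0,0],1]
    - [[0,0,0],[0,0,0],1]
    - [[0,0,0],[0,0,0],1]
    - [[0,0,0],[0,0,0],1]
    - [[0,0,0],[0,0,0],1]
  newtons: 40

```text
t: 23.15
ee_pos: [0.4459, 0.0909, 0.0039]
tool_rot: [[0.212, 0.977, 0.001], [0.977, -0.212, 0.001], [0.001, 0.001, -1.0]]
force: [0.1, 0.5, -1.8]
grip_width: 0.383
```

```bash
python3 - <<'E'
from h import *
plan([.4452,.0905,.003],-12.2)
plan([.6497,-.1137,.14],11.3)
E
```

```text
t 23.15 ee [0.4459 0.0909 0.0039] turn total [ 0.0012 -0.0008 -0.0003] shift after turn [-0.0006 -0.0006  0.0009] grip 0.383 F [ 0.1  0.5 -1.8] j6 0.30
t 23.15 ee [0.4459 0.0909 0.0039] turn total [ 0.0013 -0.0005 -0.4105] shift after turn [-0.2406  0.1598 -0.1361] grip 0.383 F [ 0.1  0.5 -1.8] j6 0.30
```

Emit:
apply_moves:
  moves:
    - [[0,0,-0.03],[0,0,0],1]
    - [[0,0,-0.045],[0,0,-0.137],1]
    - [[0,0,-0.045],[0,0,-0.137],1]
    - [[0,0,-0.045],[0,0,-0.137],1]
    - [[-0.04,0.026,0],[0,0,0],1]
    - [[-0.04,0.027,0],[0,0,0],1]
    - [[-0.04,0.027,0],[0,0,0],1]
    - [[-0.04,0.027,0],[0,0,0],1]
    - [[-0.04,0.027,0],[0,0,0],1]
    - [[0,0,0],[0,0,0],1]

```text
t: 24.15
ee_pos: [0.6203, -0.0813, 0.1684]
tool_rot: [[-0.218, 0.976, -0.008], [0.976, 0.218, 0.0], [0.002, -0.008, -1.0]]
force: [-0.8, 0.9, -3.9]
grip_width: 0.381
```

```bash
python3 - <<'E'
from h import *
plan([.6497,-.1137,.1],11.3)
E
```

```text
t 24.15 ee [ 0.6203 -0.0813  0.1684] turn total [-0.0078 -0.0021  0.0229] shift after turn [-0.0376  0.0225  0.0684] grip 0.381 F [-0.8  0.9 -3.9] j6 -0.43
```

Emit:
apply_moves:
  moves:
    - [[-0.037,0.022,0],[-0.008,-0.002,0.023],1]
    - [[0,0,0.02],[0,0,0],1]
    - [[0,0,0.03],[0,0,0],1]
    - [[0,0,0],[0,0,0],1]

```text
t: 24.55
ee_pos: [0.6467, -0.1138, 0.1091]
tool_rot: [[-0.193, 0.981, -0.012], [0.981, 0.193, 0.004], [0.006, -0.011, -1.0]]
force: [-0.9, -0.4, -5.1]
grip_width: 0.38
```

```bash
python3 - <<'E'
from h import *
plan([.6497,-.1137,.08],11.3)
d=r.get_image("wrist");cv2.imwrite("pics/w11.png",d["frame"][:,:,::-1])
E
```

```text
t 24.55 ee [ 0.6467 -0.1138  0.1091] turn total [-0.0111 -0.0063 -0.0034] shift after turn [-0.0005  0.0029  0.0291] grip 0.38 F [-0.9 -0.4 -5.1] j6 -0.45
```

View pics/w11.png

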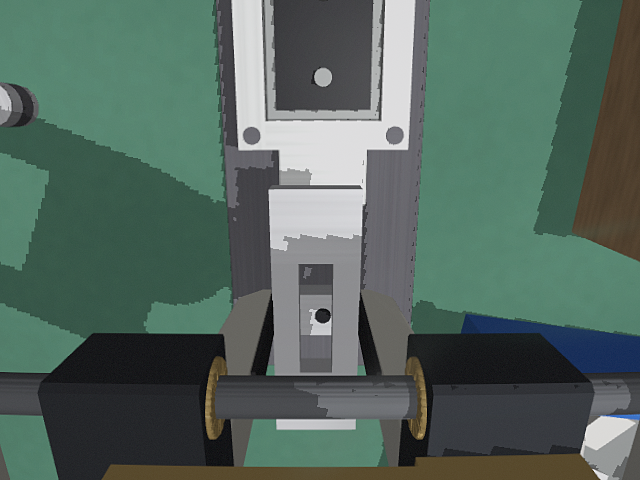

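The square strap is in line, with its inner end at (316,190) over the low land and the block's hole at (322,316) under the slot. Lowering it.

Emit:
apply_moves:
  moves:
    - [[0,0.003,0.015],[-0.011,-0.006,-0.003],1]
    - [[0,0,0.02],[0,0,0],1]
    - [[0,0,0.012],[0,0,0],1]
    - [[0,0,0],[0,0,0],1]

```text
t: 25.0
ee_pos: [0.6537, -0.1121, 0.0711]
tool_rot: [[-0.198, 0.98, 0.01], [0.98, 0.198, -0.002], [-0.004, 0.01, -1.0]]
force: [-0.9, 0.8, -3.8]
grip_width: 0.385
```

```bash
python3 - <<'E'
from h import *
plan([.6497,-.1137,.042],11.3)
E
```

```text
t 25.00 ee [ 0.6537 -0.1121  0.0711] turn total [0.0096 0.0036 0.0018] shift after turn [-0.0008 -0.0042  0.0291] grip 0.385 F [-0.9  0.8 -3.8] j6 -0.45
```

Emit:
apply_moves:
  moves:
    - [[-0.001,-0.004,0.01],[0.0095,0.0035,0.002],1]
    - [[0,0,0.007],[0,0,0],1]
    - [[0,0,0.003],[0,0,0],1]
    - [[0,0,0],[0,0,0],1]

```text
t: 25.4
ee_pos: [0.6518, -0.1141, 0.0538]
tool_rot: [[-0.196, 0.981, 0.004], [0.981, 0.196, -0.001], [-0.002, 0.004, -1.0]]
force: [-0.2, -0.6, -2.1]
grip_width: 0.375
```

```bash
python3 - <<'E'
from h import *
plan([.6497,-.1137,.042],11.3)
E
```

```text
t 25.40 ee [ 0.6518 -0.1141  0.0538] turn total [0.0036 0.0019 0.0002] shift after turn [ 0.0009 -0.002   0.0118] grip 0.375 F [-0.2 -0.6 -2.1] j6 -0.45
```

Emit:
apply_moves:
  moves:
    - [[0.001,-0.002,0.006],[0.004,0.002,0],1]
    - [[0,0,0.003],[0,0,0],1]
    - [[0,0,0],[0,0,0],1]

```text
t: 25.7
ee_pos: [0.65, -0.1137, 0.0448]
tool_rot: [[-0.196, 0.981, 0.0], [0.981, 0.196, -0.0], [-0.0, 0.0, -1.0]]
force: [0.3, -0.4, -4.0]
grip_width: 0.387
```

```bash
python3 - <<'E'
from h import *
plan([.6497,-.1137,.042],11.3)
E
```

```text
t 25.70 ee [ 0.65   -0.1137  0.0448] turn total [0.0002 0.0002 0.    ] shift after turn [ 0.0001 -0.0003  0.0028] grip 0.387 F [ 0.3 -0.4 -4. ] j6 -0.45
```

Emit:
apply_moves:
  moves:
    - [[0,0,0.002],[0,0,0],1]
    - [[0,0,0.001],[0,0,0],1]
    - [[0,0,0.001],[0,0,0],1]

```text
t: 26.0
ee_pos: [0.6502, -0.1137, 0.0419]
tool_rot: [[-0.196, 0.981, 0.0], [0.981, 0.196, -0.0], [-0.0, 0.0, -1.0]]
force: [-6.4, 1.4, 10.7]
grip_width: 0.382
```

```bash
python3 - <<'E'
from h import *
plan([.6497,-.1137,.042],11.3)
E
```

```text
t 26.00 ee [ 0.6502 -0.1137  0.0419] turn total [0.0004 0.0003 0.0001] shift after turn [ 0.0001 -0.0005 -0.0001] grip 0.382 F [-6.4  1.4 10.7] j6 -0.45
```

Contact at the expected height. I'll release, raise, then back off to check.

Emit:
apply_moves:
  moves:
    - [[0,0,0],[0,0,0],-1]
    - [[0,0,0],[0,0,0],-1]
    - [[0,0,0],[0,0,0],-1]
    - [[0,0,0],[0,0,0],-1]
    - [[0,0,0],[0,0,0],-1]
    - [[0,0,-0.03],[0,0,0],-1]
    - [[0,0,-0.045],[0,0,0],-1]
    - [[0,0,-0.045],[0,0,0],-1]
    - [[0,-0.04,-0.02],[0,0,0],-1]
    - [[0,-0.045,-0.02],[0,0,0],-1]
    - [[0,-0.045,-0.02],[0,0,0],-1]
    - [[0,0,0],[0,0,0],-1]

```text
t: 27.2
ee_pos: [0.5198, -0.1398, 0.2286]
tool_rot: [[-0.198, 0.98, 0.002], [0.98, 0.198, -0.002], [-0.002, 0.002, -1.0]]
force: [0.8, 0.1, 0.4]
grip_width: 1.0
```

```bash
python3 - <<'E'
from h import *
np.set_printoptions(precision=4,suppress=True)
plan([.5,-.1,.3],11.3)
o=[]
for n in("scene","side","wrist"):
    d=r.get_image(n);f=d["frame"][:,:,::-1];cv2.imwrite(f"pics/{n}9.png",f)
    h=cv2.cvtColor(d["frame"],cv2.COLOR_RGB2HSV);m=((h[:,:,1]<60)&(h[:,:,2]>165)).astype(np.uint8)
    if n=="scene":o.append(cv2.resize(f[200:320,290:450],(400,300)))
    if n=="side":o.append(cv2.resize(f[170:335,150:370],(400,300)))
    if n!="wrist":
      for nm,P in(("sq slot ctr",[.6497,-.1137,.05]),("rd",[.6039,.1157,.068]),("spare",[.4385,-.061,.026])):print(n,nm,proj(d,[P]))
cv2.imwrite("pics/fin.png",np.hstack(o))
E
```

```text
t 27.20 ee [ 0.5198 -0.1398  0.2286] turn total [0.0017 0.0023 0.0018] shift after turn [ 0.0429 -0.0116 -0.0714] grip 1.0 F [0.8 0.1 0.4] j6 -0.56
scene sq slot ctr [[346.4612 281.2408]]
scene rd [[403.4661 219.4681]]
scene spare [[295.6714 237.5755]]
side sq slot ctr [[229.8477 195.8381]]
side rd [[232.911  263.0642]]
side spare [[331.5136 224.6627]]
```

View pics/fin.png

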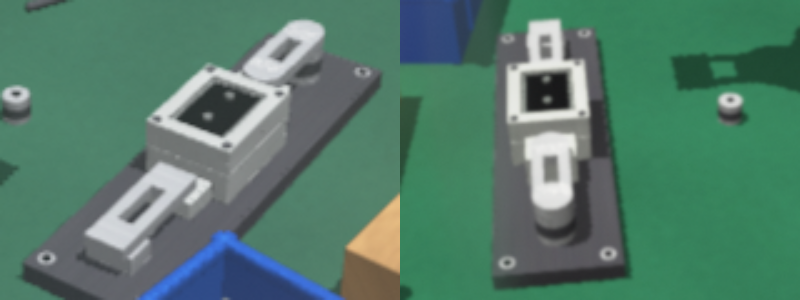

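View pics/wrist9.png

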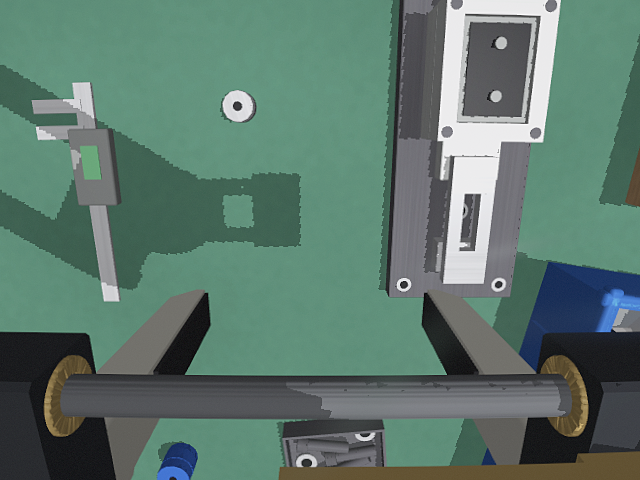

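Both straps sit in line on land and support: in the wrist view the square one spans (475,157) to (463,283), and the spare is untouched. One numeric check before handing in.

```bash
python3 - <<'E'
from h import *
np.set_printoptions(precision=4,suppress=True)
c=np.array([.6268,.001]);y=np.array([-.196,.9806]);x=np.array([.9806,.196])
w=r.get_image("wrist");sc=r.get_image("scene");sd=r.get_image("side")
def rep(n,p):
    q=p[:,:2].mean(0)-c;print(n,"lateral %.4f along %.4f"%(q@x,q@y))
p=ray(w,[(454,157),(499,156),(486,283),(443,282)],.05);rep("sq corners",p);e=p[:2].mean(0)-p[2:].mean(0);print("len",np.hypot(*e[:2]),"angle off",np.arctan2(e[0],e[1])+.1973)
p=ray(sd,np.array([(540,150),(562,148),(541,188),(564,188)])*.55+[150-400*.55,170],.068);rep("rd slot (side)",p)
for d,n,roi in((sc,"scene",(200,260,375,425)),(sd,"side",(240,300,215,250))):
    a,b,u,v=roi;g=cv2.cvtColor(d["frame"],cv2.COLOR_RGB2GRAY)
    cv2.imwrite(f"pics/z_{n}.png",cv2.resize(d["frame"][a:b,u:v,::-1],None,fx=8,fy=8,interpolation=cv2.INTER_CUBIC))
s=r.get_state();print(s["t"],s["force"])
E
```

```text
sq corners lateral 0.0005 along -0.1166
len 0.10902173132519187 angle off -0.00959077814082665
rd slot (side) lateral -0.0009 along 0.1154
27.5 [-0.5243 -0.3655  0.8282]
```

View pics/z_scene.png

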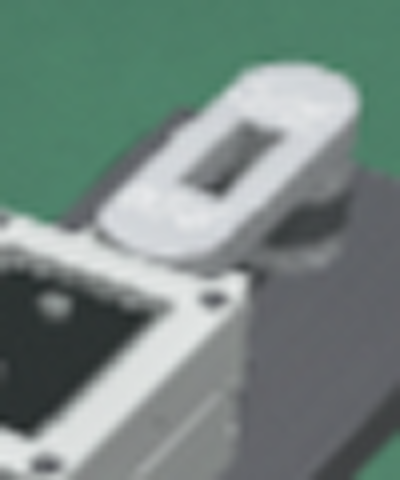

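View pics/z_side.png

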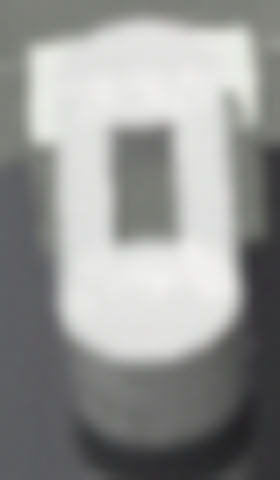

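The crops show the round strap bridging the high land and the post, level and centred, with its slot at (236,158) in the scene crop. Square strap: 0.5 mm off the line, 49.6 mm out from its land. Round strap: 0.9 mm off, 48.4 mm out. Handing in.

```bash
python3 -c "
from station import r
print(r.close_job())"
```

```text
the job is handed in; nothing more can be done
None
```

The weld nest clamping is set up and handed in at about 27.5 s of robot time, ready for your screws.

| End | Support | Support's place | Strap | Strap's place |
|---|---|---|---|---|
| Low land (-y end) | block | about 85.5 mm out, within 1 mm of the line | square | 49.6 mm out, 0.5 mm off the line, 0.01 rad off outward |
| High land (+y end) | large post | about 85 mm out, on the line (from the release pose, not measured separately) | round | 48.4 mm out, 0.9 mm off the line |

- **Level:** both straps touched down at the height expected for their land and support. The final pictures show them lying flat, but I did not measure the tilt.
- **Slot over hole:** the round strap's slot showed the hole through it. For the square strap I rely on its measured position.
- **Left alone:** the spare stands where it was, and I touched neither blue look-alike.
- **Gripper:** it was open and clear of everything at hand-in.

No check failed. Separate camera measurements of the same thing mostly agreed within 1–3 mm, the widest gap being about 6 mm along y for the post's starting position.

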